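# Zero the counting scale and scoop the loose stock into its tub

### The arm

A 6-joint arm with a two-finger parallel gripper is mounted at the origin on the work surface. World frame = base frame: x ahead of the robot, y to its left, z up, the work surface at z = 0. Lengths are in mm, angles in rad, forces in N, time in s.
With the tool pointing down it reaches from about 300 to 775 mm from the base axis. Payload 14.6 kg.
Tool frame: the origin (TCP) lies at the very end of the fingers, on their centre line; the grasp point (between the pads) lies manip.grasp_offset behind it (manip.grasp_offset is the distance from the TCP to the grasp point, in mm); z points along the fingers, y is the direction in which the jaws open and shut (so a half turn about z gives the same grasp; the last joint's range is limited). The gripper opens to 94 mm and grips with 3 to 60 N. Pads are 16 mm wide; open, the fingers measure 119 mm over their backs; the gripper's body (75 mm by 177 mm) begins 78 mm behind the grasp point.
Start: joints at [-1.254, 0.3, 1.521, -0, 1.321, -0.067], TCP at [205.938, -509.979, 205.446] pointing down, gripper open.
Joint ranges: [-3.03, 3.03], [-0.79, 2.21], [0.23, 2.52], [-1.04, 4.18], [0, 3.07], [-2.55, 2.55]. Speed limits (rad/s): [2.22, 2.22, 2.57, 3.14, 3.14, 3.14].

### API

Orientations are given as [roll, pitch, yaw] about the fixed x, y, z axes, in that order (R = Rz(yaw) Ry(pitch) Rx(roll)).
In Python, from cell import manip gives the robot as it stands.
- The arm moves only by the tool send_rows, never from a script. Its argument "commands" is a list of rows, each a list of 2 entries, a list of its own where there are three numbers: the shift along the tool's x, y, z in m, then the turn about the tool's z in rad. A call has exactly 8 rows; each row is the pose to reach, as a shift and turn from the pose commanded when the call began, along the tool's axes at that moment; what a row does not reach only later rows make up. A row lasts 1/12 s, in which the tool goes at most 41.7 mm and 7.16 degrees, less where a joint would pass 70% of its speed; a pose out of reach is approached as far as the arm can. A call with a gripper value outside its range is refused whole. "hand" is the closure, from -1 (fully open) to 1 (shut), so that 0 is half open, set as the call begins (left out, the last holds). The fingers move at their own pace and stop on an object; "force" is the grip in N (left out, the last holds). Time passes only in rows, so rows that repeat a pose let the fingers close, or fill a call up. It gives the time, the measured TCP pose, the force and the opening at its end, in the units of the state.
- manip.read_state(): the state, without advancing time (a new reading comes with each control period).
- manip.camera(name): name is "scene" or "top" or "wrist"; returns the picture (420x560x3 uint8, red, green, blue); there is no depth.
- manip.camera_model(name): a dict with "K" (3x3 intrinsics, pixels), "eye" and "attitude" of the camera in the world; the wrist camera has in their place "mount" (4x4, takes a point from camera to tool coordinates, whose origin is the TCP and whose axes are the flange's). Camera axes: x right, y down, z forward; pixel columns grow to the right and rows downward; lengths in mm; the calibration is good to about 2 mm. A picture is of the moment at which its call begins: read the wrist's pose just before it. camera_model takes no time and is no camera call.
- manip.sign_off(): hands the job in, once; it reports no verdict.
The state is a dict: "clock": time; "joints": joint angles; "qd": joint speeds; "effort": joint torques, N m; "eef_pos": TCP position; "eef_rot": TCP orientation; "wrist_force": force on the tool from outside, world axes, zero at the start; "moment": the same for the moment, N m; "finger_gap": finger opening in mm.
Only numpy, scipy, OpenCV 4.12 (cv2) and the standard library are available. Lean on these libraries where they do the work, as an engineer would, in place of code of your own. Each camera call takes 0.05 s, during which the arm holds its last target.

### The job

Count the ceramic balls left in the stock bin by weight: stand the empty blue tub in the middle of the counting scale's platform, let go of it, and push the scale's small recessed zero button fully in with the stylus before anything goes into the tub. Then carry every ball over with the scoop (fingers must not touch the balls, and do not zero again once balls are in the tub), and finish with the tub still in the middle of the platform, the stylus lying flat on its mat and the scoop standing on its own mat. Leave the bucket, the spray can and the carton alone.

Things in the scene. Friction and masses are not known exactly. Their poses are not given: they have to be found in the camera images.
- scale: Grey bench counting scale, fixed, 200 (x) x 190 (y) x 65 mm high. Origin: centre of its underside. Its upright black front panel faces its own -x at x = -100 mm (towards the robot, more or less).
- platform (a point): Centre of the top of the scale's flat steel platform (176 x 180 mm), 65 mm above the table; axes as the scale's.
- zero (a joint): Zero button, a white round spring button (15.6 mm across) at the bottom of an 18 x 18 mm square recess in the scale's front panel, 8 mm behind the panel face. 0 = out, 0.004 = fully in (m); counts as pressed above 0.003; it moves level, along the scale's +x; the spring takes 1 N to start and 5 N when fully in.
- zero_face (a point): Centre of the outer face of the zero button, 32 mm above the table and 50 mm to the scale's +y; moves with the button; axes as the scale's (+x is into the scale).
- bin: Grey narrow open stock bin, fixed, inside 40 mm wide (its y), side walls 4 mm thick and 56 mm high, near wall (-x) 24 mm high. Origin: on the table, on its centre line. The floor is level, 6 mm above the table, from x = -62 to +85 mm, where the balls lie in a row; at the near end it ramps up, by 0.1 rad, from x = -62 to the near wall at x = -150 mm (floor 15 mm above the table there).
- bin_end (a point): Middle of the far end of the bin's floor, 6 mm above the table, at the foot of the far wall, which leans outwards by 0.3 rad from upright, up to 81 mm high at bin x = +109 mm; axes as the bin's.
- tub: Blue open tub, 150 (x) x 130 (y) x 65 mm high, walls and floor 4 mm, 0.18 kg. Origin: centre of its underside. On the middle of each long wall (y = +63 and -63 mm) stands an upright ear 40 mm long in x, 10 mm thick in y, its top 88 mm above the underside (23 mm above the rim); grip an ear across its thickness.
- stylus: Stylus lying flat: a square black handle 80 x 18 x 18 mm with a 7 mm thick steel rod out of its +x end, 50 mm long. Origin: centre of the handle's underside; x towards the tip. 40 g.
- stylus_tip (a point): Tip of the stylus rod, 90 mm ahead of the handle's centre, 9 mm above its underside.
- scoop: Aluminium scoop on its flat bottom: narrow pan 35 mm wide, inside 32 mm wide and 76 mm long, floor 1.5 mm thick, side walls 31 mm high, back wall 38 mm, open to +x. A flat wooden handle, 14 mm thick in y and 26 mm wide, rises from the back wall, leaning back (to -x) by 0.35 rad; its top is 100 mm above the bottom. Origin: under the pan's middle. 0.14 kg.
- scoop_grip (a point): Where to grip the scoop handle across its 14 mm thickness: scoop frame (-63, 0, 72) mm; axes as the scoop's.
- scoop_lip (a point): Middle of the scoop's front edge, at its bottom: scoop frame (46, 0, 0) mm.
- stylus_mat: Grey rubber mat, fixed, 170 x 85 x 3 mm, on which the stylus lies at the start. Origin: centre of its underside.
- scoop_mat: Grey rubber mat, fixed, 170 x 85 x 3 mm, on which the scoop stands at the start. Origin: centre of its underside.
- ball0: Smooth glazed white ceramic ball (slippery, friction 0.2), 28 mm across, 23 g; origin at its centre. It may be absent: two to five balls are in the bin.
- ball1: Smooth glazed white ceramic ball (slippery, friction 0.2), 28 mm across, 23 g; origin at its centre. It may be absent: two to five balls are in the bin.
- ball2: Smooth glazed white ceramic ball (slippery, friction 0.2), 28 mm across, 23 g; origin at its centre. It may be absent: two to five balls are in the bin.
- ball3: Smooth glazed white ceramic ball (slippery, friction 0.2), 28 mm across, 23 g; origin at its centre. It may be absent: two to five balls are in the bin.
- ball4: Smooth glazed white ceramic ball (slippery, friction 0.2), 28 mm across, 23 g; origin at its centre. It may be absent: two to five balls are in the bin.
- bucket: Bystander: white lidded bucket, 120 mm across, 112 mm high. Origin: centre of its underside.
- spray: Bystander: can, 56 mm across, 160 mm high. Origin: centre of its underside.
- carton: Bystander: cardboard box 80 x 90 x 60 mm. Origin: centre of its underside.
Things that resemble listed ones, but are neither listed nor needed, are in the scene too. What is meant by the stylus is not orange or purple, and is the smaller of those in its own colour.

How it is judged (in metres and radians):
On the way, in this order (a step that is already met when the one before it is completed fails the run):
1. the empty tub stands on the middle of the scale's platform, let go (horizontal distance between tub and platform below 0.03 m and z of tub in the frame of platform between -0.006 and 0.008 m and angle between tub's own z axis and vertical below 0.1 rad and not (x of ball0 in the frame of tub between -0.073 and 0.073 m and y of ball0 in the frame of tub between -0.063 and 0.063 m and z of ball0 in the frame of tub between 0 and 0.065 m) and not (x of ball1 in the frame of tub between -0.073 and 0.073 m and y of ball1 in the frame of tub between -0.063 and 0.063 m and z of ball1 in the frame of tub between 0 and 0.065 m) and not (x of ball2 in the frame of tub between -0.073 and 0.073 m and y of ball2 in the frame of tub between -0.063 and 0.063 m and z of ball2 in the frame of tub between 0 and 0.065 m) and not (x of ball3 in the frame of tub between -0.073 and 0.073 m and y of ball3 in the frame of tub between -0.063 and 0.063 m and z of ball3 in the frame of tub between 0 and 0.065 m) and not (x of ball4 in the frame of tub between -0.073 and 0.073 m and y of ball4 in the frame of tub between -0.063 and 0.063 m and z of ball4 in the frame of tub between 0 and 0.065 m) and contact force between the fingers and tub below 0.1 N and linear speed of tub below 0.02 m/s), for 0.2 s.
2. the zero button is pushed fully in with the stylus, the empty tub on the scale (value of joint zero above 0.003 m and contact force between stylus and zero above 0.5 N and horizontal distance between tub and platform below 0.03 m and z of tub in the frame of platform between -0.006 and 0.008 m and angle between tub's own z axis and vertical below 0.1 rad and not (x of ball0 in the frame of tub between -0.073 and 0.073 m and y of ball0 in the frame of tub between -0.063 and 0.063 m and z of ball0 in the frame of tub between 0 and 0.065 m) and not (x of ball1 in the frame of tub between -0.073 and 0.073 m and y of ball1 in the frame of tub between -0.063 and 0.063 m and z of ball1 in the frame of tub between 0 and 0.065 m) and not (x of ball2 in the frame of tub between -0.073 and 0.073 m and y of ball2 in the frame of tub between -0.063 and 0.063 m and z of ball2 in the frame of tub between 0 and 0.065 m) and not (x of ball3 in the frame of tub between -0.073 and 0.073 m and y of ball3 in the frame of tub between -0.063 and 0.063 m and z of ball3 in the frame of tub between 0 and 0.065 m) and not (x of ball4 in the frame of tub between -0.073 and 0.073 m and y of ball4 in the frame of tub between -0.063 and 0.063 m and z of ball4 in the frame of tub between 0 and 0.065 m)), for 0.1 s.
3. a ball is carried in the scoop, above the bin (((x of ball0 in the frame of scoop between -0.036 and 0.046 m and y of ball0 in the frame of scoop between -0.02 and 0.02 m and z of ball0 in the frame of scoop between 0.005 and 0.05 m and height (world z) of ball0 above 0.09 m) or (x of ball1 in the frame of scoop between -0.036 and 0.046 m and y of ball1 in the frame of scoop between -0.02 and 0.02 m and z of ball1 in the frame of scoop between 0.005 and 0.05 m and height (world z) of ball1 above 0.09 m) or (x of ball2 in the frame of scoop between -0.036 and 0.046 m and y of ball2 in the frame of scoop between -0.02 and 0.02 m and z of ball2 in the frame of scoop between 0.005 and 0.05 m and height (world z) of ball2 above 0.09 m) or (x of ball3 in the frame of scoop between -0.036 and 0.046 m and y of ball3 in the frame of scoop between -0.02 and 0.02 m and z of ball3 in the frame of scoop between 0.005 and 0.05 m and height (world z) of ball3 above 0.09 m) or (x of ball4 in the frame of scoop between -0.036 and 0.046 m and y of ball4 in the frame of scoop between -0.02 and 0.02 m and z of ball4 in the frame of scoop between 0.005 and 0.05 m and height (world z) of ball4 above 0.09 m))), for 0.1 s.
At the end, for the whole second after the job is handed in: Every ball present lies in the tub (below its rim), the tub stands upright on the platform with its centre within 30 mm of the platform's centre, the stylus lies flat on its mat and the scoop stands on its mat (their origins over the mat), all at rest and let go (x of ball0 in the frame of tub between -0.073 and 0.073 m and y of ball0 in the frame of tub between -0.063 and 0.063 m and z of ball0 in the frame of tub between 0 and 0.065 m and x of ball1 in the frame of tub between -0.073 and 0.073 m and y of ball1 in the frame of tub between -0.063 and 0.063 m and z of ball1 in the frame of tub between 0 and 0.065 m and x of ball2 in the frame of tub between -0.073 and 0.073 m and y of ball2 in the frame of tub between -0.063 and 0.063 m and z of ball2 in the frame of tub between 0 and 0.065 m and x of ball3 in the frame of tub between -0.073 and 0.073 m and y of ball3 in the frame of tub between -0.063 and 0.063 m and z of ball3 in the frame of tub between 0 and 0.065 m and x of ball4 in the frame of tub between -0.073 and 0.073 m and y of ball4 in the frame of tub between -0.063 and 0.063 m and z of ball4 in the frame of tub between 0 and 0.065 m and horizontal distance between tub and platform below 0.03 m and z of tub in the frame of platform between -0.006 and 0.008 m and angle between tub's own z axis and vertical below 0.1 rad and linear speed of tub below 0.02 m/s and x of stylus in the frame of stylus_mat between -0.085 and 0.085 m and y of stylus in the frame of stylus_mat between -0.0425 and 0.0425 m and z of stylus in the frame of stylus_mat below 0.01 m and angle between each of stylus, scoop's own z axis and vertical below 0.15 rad and linear speed of each of stylus, scoop below 0.03 m/s and x of scoop in the frame of scoop_mat between -0.085 and 0.085 m and y of scoop in the frame of scoop_mat between -0.0425 and 0.0425 m and z of scoop in the frame of scoop_mat below 0.01 m); the robot touches nothing.
It fails at once if the fingers touch a ball (contact force between the fingers and ball0 above 0.5 N or contact force between the fingers and ball1 above 0.5 N or contact force between the fingers and ball2 above 0.5 N or contact force between the fingers and ball3 above 0.5 N or contact force between the fingers and ball4 above 0.5 N).
It fails at once if the button is pressed by the robot itself (contact force between the arm and zero above 0.5 N).
It fails at once if the scale is zeroed with balls in the tub (value of joint zero above 0.003 m and ((x of ball0 in the frame of tub between -0.073 and 0.073 m and y of ball0 in the frame of tub between -0.063 and 0.063 m and z of ball0 in the frame of tub between 0 and 0.065 m) or (x of ball1 in the frame of tub between -0.073 and 0.073 m and y of ball1 in the frame of tub between -0.063 and 0.063 m and z of ball1 in the frame of tub between 0 and 0.065 m) or (x of ball2 in the frame of tub between -0.073 and 0.073 m and y of ball2 in the frame of tub between -0.063 and 0.063 m and z of ball2 in the frame of tub between 0 and 0.065 m) or (x of ball3 in the frame of tub between -0.073 and 0.073 m and y of ball3 in the frame of tub between -0.063 and 0.063 m and z of ball3 in the frame of tub between 0 and 0.065 m) or (x of ball4 in the frame of tub between -0.073 and 0.073 m and y of ball4 in the frame of tub between -0.063 and 0.063 m and z of ball4 in the frame of tub between 0 and 0.065 m))).
It fails at once if a bystander is disturbed (distance of any of bucket, spray, carton from where it was at the start of the episode above 0.03 m).
Of ball0, ball1, ball2, ball3, ball4 only 2 to 5 are there at a start; the rules pass over those that are not, and their reading is None.
At some moment in a run one of tub, stylus may be knocked a few centimetres aside while the robot is not near it.
It also fails if it takes over 210 s, if anything falls off the work surface, if the arm or the gripper's body presses on something with over 40 N, if the wrist force passes 120 N, or if a joint passes its speed limit or range.

## Working session

There is one attempt and no reset: what is moved stays moved. The work goes in short steps, Python scripts to look and compute and a tool call to move; the robot and the scene stay as the last step left them, time stands still between calls to the robot, and variables do not carry over. Pictures are saved under pics/ and viewed, and the job is handed in when it is done.

Besides the shell and the picture viewer there is one more tool, called after "Request:" as a command line: name --argument value ..., lists and objects as JSON in quotes. send_rows: Moves the arm, as the interface text tells. Its arguments: {"type":"object","properties":{"commands":{"type":"array","items":{"type":"array"}},"hand":{"type":"number"},"force":{"type":"number"}},"required":["commands"]}

```bash
ls; mkdir -p pics; python3 - <<'E'
from cell import manip
import cv2
print(manip.read_state(), manip.grasp_offset)
for n in ["scene","top","wrist"]:
    m=manip.camera_model(n); print(n,m)
    cv2.imwrite(f"pics/{n}0.png",cv2.cvtColor(manip.camera(n),cv2.COLOR_RGB2BGR))
E
```

```text
pics
{'clock': 0.0, 'joints': array([-1.25360575e+00,  3.00473407e-01,  1.52159528e+00,  2.67225817e-05,
        1.32071070e+00, -6.66053021e-02]), 'qd': array([-7.14321242e-04,  4.64298309e-04,  6.63720185e-05, -1.24406578e-03,
        1.25938028e-03, -7.12984233e-04]), 'effort': array([-5.46589145e-04, -5.31802046e+01, -3.52736986e+01,  7.07854866e-02,
        2.43411813e-02, -9.38010339e-05]), 'eef_pos': array([ 205.85977314, -509.72842012,  204.8790631 ]), 'eef_rot': array([-3.14041027e+00, -1.04810263e-04,  3.83789186e-01]), 'wrist_force': array([-0.60983866,  0.21919044, -0.01613176]), 'moment': array([0.02212904, 0.01385314, 0.0099971 ]), 'finger_gap': 94.04006216180086} 18.8
scene {'K': array([[492.06054277,   0.        , 282.60598753],
       [  0.        , 492.06054277, 204.85269368],
       [  0.        ,   0.        ,   1.        ]]), 'eye': array([1339.37812567, -987.61945111, 1015.88216252]), 'attitude': array([-2.24208565,  0.00662186,  0.68585118])}
top {'K': array([[413.08046921,   0.        , 276.59952922],
       [  0.        , 413.08046921, 206.52773292],
       [  0.        ,   0.        ,   1.        ]]), 'eye': array([ 488.14504658,  -69.52110531, 1248.53177009]), 'attitude': array([-3.05935975, -0.00937623, -1.59431583])}
wrist {'K': array([[303.8251187 ,   0.        , 279.88189323],
       [  0.        , 303.8251187 , 209.88529284],
       [  0.        ,   0.        ,   1.        ]]), 'mount': array([[-4.61439013e-04, -9.59534940e-01, -2.81589216e-01,
         8.28199836e+01],
       [ 9.99999892e-01, -4.60681510e-04, -6.88909833e-05,
        -1.17988316e+00],
       [-6.36196401e-05, -2.81589218e-01,  9.59535048e-01,
        -1.79853152e+02],
       [ 0.00000000e+00,  0.00000000e+00,  0.00000000e+00,
         1.00000000e+00]])}
```

View pics/top0.png

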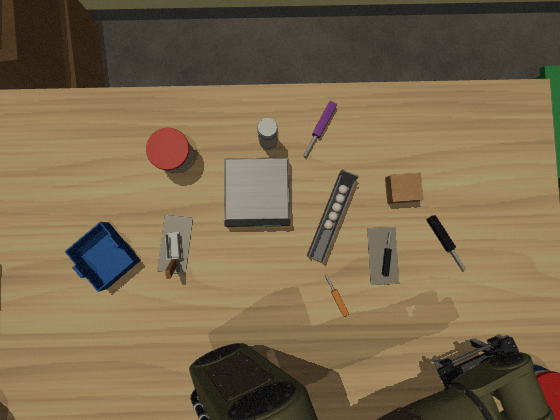

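View pics/scene0.png

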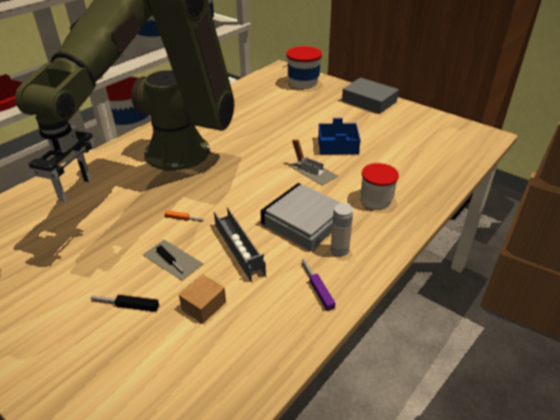

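View pics/wrist0.png

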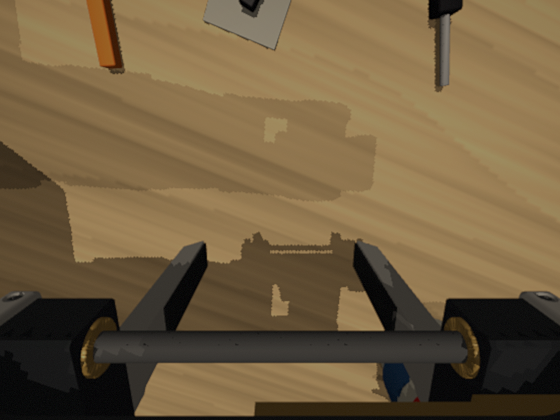

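```bash
cat > h.py <<'E'
import numpy as np, cv2
from scipy.spatial.transform import Rotation as Ro
from cell import manip
def rot(a): return Ro.from_euler('xyz',a).as_matrix()
def cam(n):
    m=manip.camera_model(n)
    if n!='wrist': return m['K'],rot(m['attitude']),np.array(m['eye'])
    s=manip.read_state(); R=rot(s['eef_rot']); M=m['mount']
    return m['K'],R@M[:3,:3],R@M[:3,3]+s['eef_pos']
def shot(n,f,crop=None,scale=1):
    c=cam(n); im=cv2.cvtColor(manip.camera(n),cv2.COLOR_RGB2BGR)
    cv2.imwrite('pics/raw_'+f,im)
    if crop: x0,y0,x1,y1=crop; im=im[y0:y1,x0:x1]
    if scale!=1: im=cv2.resize(im,None,fx=scale,fy=scale,interpolation=cv2.INTER_CUBIC)
    cv2.imwrite('pics/'+f,im); return c
def w(c,u,v,z):
    K,R,e=c; d=R@np.linalg.solve(K,[u,v,1.]); return np.round(e+d*(z-e[2])/d[2],1)
def px(c,P):
    K,R,e=c; q=K@(R.T@(np.atleast_2d(P)-e).T); return np.round((q[:2]/q[2]).T,1)
def tool(P,yaw,):
    """shift in tool axes (m) and turn to go to TCP P, yaw(list)"""
    s=manip.read_state(); R=rot(s['eef_rot']); d=R.T@(np.array(P)-s['eef_pos'])
    t=-(yaw-s['eef_rot'][2]); t=(t+np.pi)%(2*np.pi)-np.pi
    return np.round(d/1000,4), round(t,4)
def st():
    s=manip.read_state(); print(round(s['clock'],2),np.round(s['eef_pos'],1),np.round(s['eef_rot'],4),'F',np.round(s['wrist_force'],1),'gap',round(s['finger_gap'],1),'j',np.round(s['joints'],2))
E
python3 - <<'E'
import cv2
im=cv2.imread('pics/top0.png')
def c(n,x0,y0,x1,y1,s): cv2.imwrite('pics/'+n,cv2.resize(im[y0:y1,x0:x1],None,fx=s,fy=s,interpolation=cv2.INTER_CUBIC))
c('a.png',50,150,210,310,4); c('b.png',210,140,350,280,4);c('c.png',290,150,480,290,4)
E
```

```text
(no output)
```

View pics/a.png

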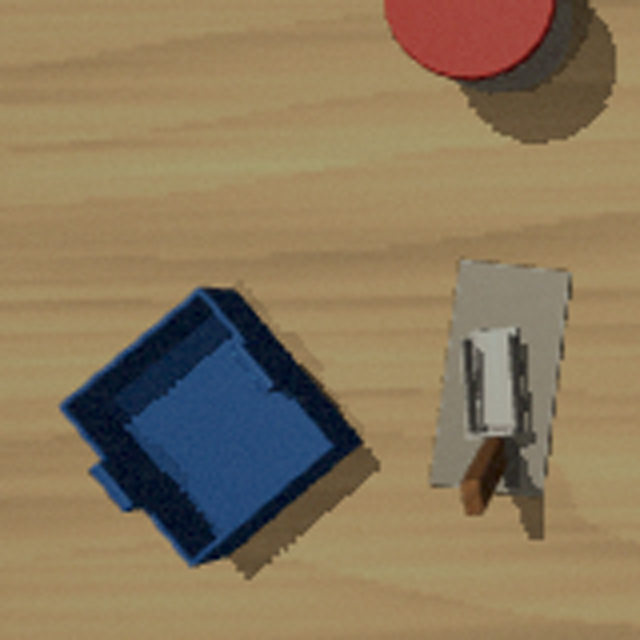

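View pics/b.png

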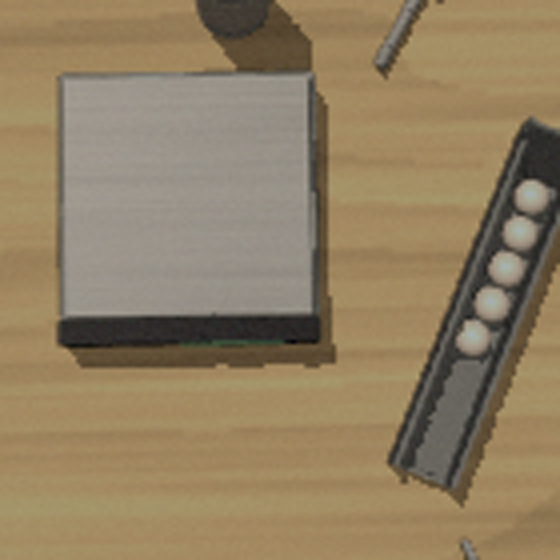

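View pics/c.png

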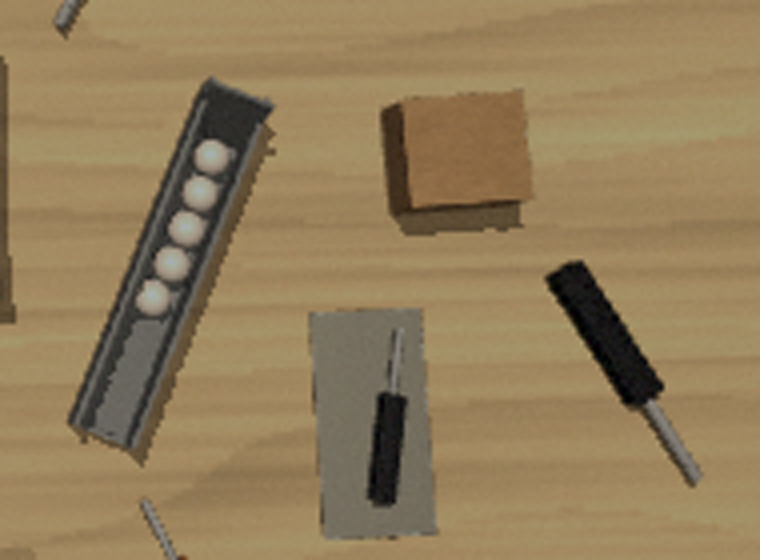

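```bash
python3 - <<'E'
from h import *
c=cam('top')
def A(o,pts,z,s=4):
    P=np.array([w(c,o[0]+x/s,o[1]+y/s,z)[:2] for x,y in pts]); print(P.tolist(),'mean',P.mean(0),'edges',[(np.round(np.linalg.norm(P[i]-P[i-1]),1),np.round(np.arctan2(*(P[i]-P[i-1])[::-1]),3)) for i in range(len(P))])
print('tub');A((50,150),[(62,407),(195,565),(360,440),(205,290)],65)
print('ear');A((50,150),[(120,483)],88)
print('scale');A((210,140),[(60,318),(318,316),(313,74),(60,74)],65)
print('frontbot');A((210,140),[(62,346),(318,342)],60)
print('bin near/far');A((210,140),[(390,462),(453,490)],40);A((290,150),[(208,80),(272,103)],81)
print('balls');A((290,150),[(213,155),(202,192),(187,227),(174,263),(154,297)],20)
print('scoop handle top, lip');A((50,150),[(475,490)],100);A((50,150),[(471,333),(522,327)],31);A((50,150),[(493,430),(498,335)],5)
print('smat');A((50,150),[(432,486),(540,494),(570,270),(462,261)],3)
print('tmat');A((290,150),[(323,538),(437,534),(423,309),(309,313)],3)
print('stylus');A((290,150),[(399,332),(392,394),(381,502)],12)
E
```

```text
tub
[[470.4, 518.6], [357.5, 423.4], [442.1, 308.0], [551.1, 418.6]] mean [455.275 417.15 ] edges [(np.float64(128.5), np.float64(2.25)), (np.float64(147.7), np.float64(-2.441)), (np.float64(143.1), np.float64(-0.938)), (np.float64(155.3), np.float64(0.793))]
ear
[[417.4, 466.2]] mean [417.4 466.2] edges [(np.float64(0.0), np.float64(0.0))]
scale
[[551.5, 65.7], [548.7, -119.1], [724.5, -120.0], [728.5, 63.4]] mean [638.3 -27.5] edges [(np.float64(177.0), np.float64(3.129)), (np.float64(184.8), np.float64(-1.586)), (np.float64(175.8), np.float64(-0.005)), (np.float64(183.4), np.float64(1.549))]
frontbot
[[531.6, 65.1], [530.2, -118.8]] mean [530.9  -26.85] edges [(np.float64(183.9), np.float64(1.563)), (np.float64(183.9), np.float64(-1.578))]
bin near/far
[[442.5, -169.7], [421.2, -214.9]] mean [ 431.85 -192.3 ] edges [(np.float64(50.0), np.float64(1.13)), (np.float64(50.0), np.float64(-2.011))]
[[684.7, -272.3], [667.1, -317.5]] mean [ 675.9 -294.9] edges [(np.float64(48.5), np.float64(1.199)), (np.float64(48.5), np.float64(-1.942))]
balls
[[638.0, -284.6], [610.4, -275.3], [584.3, 
[... 692 characters left out ...]
1, 170.5], [571.8, 251.6]] mean [483.95  222.575] edges [(np.float64(168.9), np.float64(3.007)), (np.float64(80.6), np.float64(-1.669)), (np.float64(168.2), np.float64(-0.14)), (np.float64(81.6), np.float64(1.464))]
tmat
[[350.6, -359.1], [351.5, -444.6], [519.5, -442.0], [518.5, -355.7]] mean [ 435.025 -400.35 ] edges [(np.float64(167.9), np.float64(-3.121)), (np.float64(85.5), np.float64(-1.56)), (np.float64(168.0), np.float64(0.015)), (np.float64(86.3), np.float64(1.582))]
stylus
[[502.5, -420.5], [456.5, -413.2], [376.9, -401.3]] mean [ 445.3        -411.66666667] edges [(np.float64(127.1), np.float64(-0.152)), (np.float64(46.6), np.float64(2.984)), (np.float64(80.5), np.float64(2.993))]
```

```bash
python3 - <<'E'
from h import *
print(tool([440,-50,290],0.384))
E
```

```text
(array([ 0.3893, -0.3388, -0.0847]), np.float64(-0.0002))
```

Request:
send_rows --commands '[[[0.03,-0.026,-0.01],0],[[0.06,-0.052,-0.02],0],[[0.09,-0.078,-0.03],0],[[0.12,-0.104,-0.04],0],[[0.15,-0.13,-0.05],0],[[0.18,-0.156,-0.06],0],[[0.21,-0.182,-0.07],0],[[0.24,-0.208,-0.08],0]]'

```text
clock: 0.82
eef_pos: [350.9, -225.4, 285.9]
eef_rot: [3.141, -0.0, 0.383]
wrist_force: [0.4, -1.1, 0.5]
finger_gap: 94.2
```

```bash
python3 - <<'E'
from h import *
st(); print(tool([450,0,290],0.384)); print(tool([412,463,290],0.75))
E
```

```text
0.82 [ 350.9 -225.4  285.9] [ 3.1415e+00 -1.0000e-04  3.8350e-01] F [ 0.4 -1.1  0.5] gap 94.2 j [-0.66 -0.06  1.74  0.    1.46  0.53]
(array([ 0.1763, -0.1719, -0.0041]), np.float64(-0.0005))
(array([ 0.3142, -0.6155, -0.0041]), np.float64(-0.3665))
```

Request:
send_rows --commands '[[[0.0183,-0.036,0],-0.03],[[0.0367,-0.072,0],-0.06],[[0.055,-0.108,0],-0.09],[[0.0733,-0.144,0],-0.12],[[0.0917,-0.18,0],-0.15],[[0.11,-0.216,0],-0.18],[[0.1283,-0.252,0],-0.21],[[0.1467,-0.288,0],-0.24]]'

```text
clock: 1.48
eef_pos: [378.3, 96.8, 285.6]
eef_rot: [3.141, -0.0, 0.625]
wrist_force: [0.3, -0.6, 1.1]
finger_gap: 94.0
```

```bash
python3 - <<'E'
from h import *
st(); print(tool([430,440,260],0.75))
E
```

```text
1.48 [378.3  96.8 285.6] [ 3.1413e+00 -5.0000e-04  6.2530e-01] F [ 0.3 -0.6  1.1] gap 94.0 j [ 0.16 -0.12  1.8  -0.    1.47  1.1 ]
(array([ 0.2428, -0.248 ,  0.0257]), np.float64(-0.1247))
```

Request:
send_rows --commands '[[[0.028,-0.029,0.003],-0.02],[[0.056,-0.057,0.006],-0.04],[[0.085,-0.086,0.009],-0.06],[[0.113,-0.115,0.012],-0.08],[[0.141,-0.144,0.015],-0.1],[[0.17,-0.173,0.018],-0.11],[[0.2,-0.203,0.022],-0.12],[[0.228,-0.232,0.025],-0.125]]'

```text
clock: 2.15
eef_pos: [428.1, 418.3, 259.8]
eef_rot: [3.142, 0.001, 0.75]
wrist_force: [0.1, -0.9, 0.9]
finger_gap: 94.1
```

```bash
python3 - <<'E'
from h import *
st(); c=shot('wrist','tubw.png'); np.set_printoptions(suppress=True); print(c[2]); 
E
```

```text
2.15 [428.1 418.3 259.8] [3.1416e+00 5.0000e-04 7.4950e-01] F [ 0.1 -0.9  0.9] gap 94.1 j [ 0.71  0.38  1.29 -0.    1.47  1.53]
[488.45180856 475.72214206 439.57007147]
```

View pics/tubw.png

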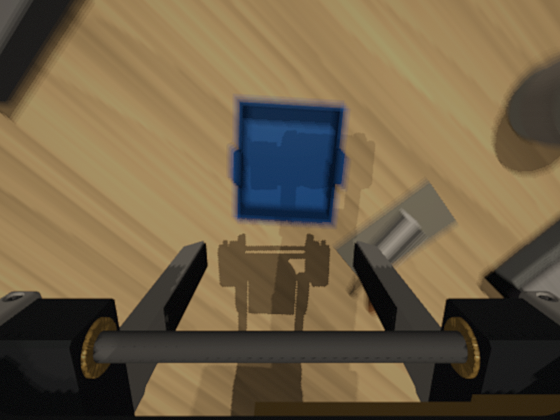

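```bash
python3 - <<'E'
from h import *
st(); c=cam('wrist')
P=np.array([w(c,u,v,65)[:2] for u,v in [(238,100),(345,105),(334,224),(236,219)]]); print(P,P.mean(0))
for a,b in((3,0),(2,1),(0,1),(3,2)):
  d=P[b]-P[a]; print(np.linalg.norm(d),np.arctan2(d[1],d[0]))
print([w(c,u,v,88) for u,v in [(238,165),(338,165)]])
import cv2
im=cv2.imread('pics/raw_tubw.png')[80:240,210:370]; cv2.imwrite('pics/tubz.png',cv2.resize(im,None,fx=4,fy=4,interpolation=cv2.INTER_CUBIC))
E
```

```text
2.2 [427.8 423.3 256.9] [-3.1403  0.0035  0.7523] F [-0.1  5.3 -0.2] gap 93.5 j [0.72 0.39 1.28 0.   1.47 1.54]
[[471.  531.4]
 [551.4 437.4]
 [441.4 341.9]
 [360.  438.9]] [455.95 437.4 ]
144.4896190042731 0.6947382761967031
145.67171997337027 0.7149553015438721
123.6938155285057 -0.8632223166429349
126.62922253571644 -0.8726202481657307
[array([418.9, 482.4,  88. ]), array([497.2, 398.7,  88. ])]
```

View pics/tubz.png

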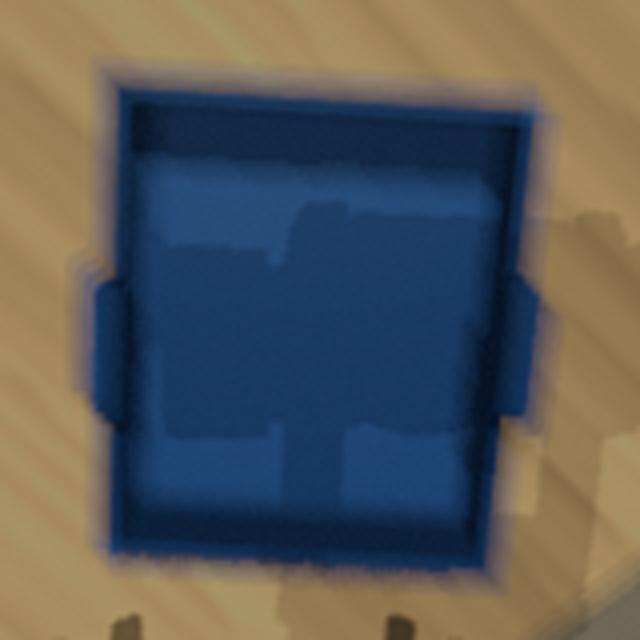

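```bash
python3 - <<'E'
from h import *
st(); c=shot('wrist','tubw2.png'); st(); shot('top','top1.png'); st()
im=cv2.imread('pics/raw_tubw2.png')[80:240,210:370]; cv2.imwrite('pics/tubz.png',cv2.resize(im,None,fx=4,fy=4,interpolation=cv2.INTER_CUBIC))
E
```

```text
2.2 [427.8 423.3 256.9] [-3.1403  0.0035  0.7523] F [-0.1  5.3 -0.2] gap 93.5 j [0.72 0.39 1.28 0.   1.47 1.54]
2.25 [427.5 420.1 257.1] [-3.1409  0.0044  0.7525] F [-0.3 -0.2 -0.6] gap 93.6 j [0.72 0.38 1.29 0.   1.47 1.53]
2.3 [427.7 417.9 258.2] [-3.1414  0.0035  0.7514] F [ 0.6 -0.6 -0.1] gap 94.0 j [0.71 0.38 1.29 0.   1.47 1.53]
```

View pics/tubz.png

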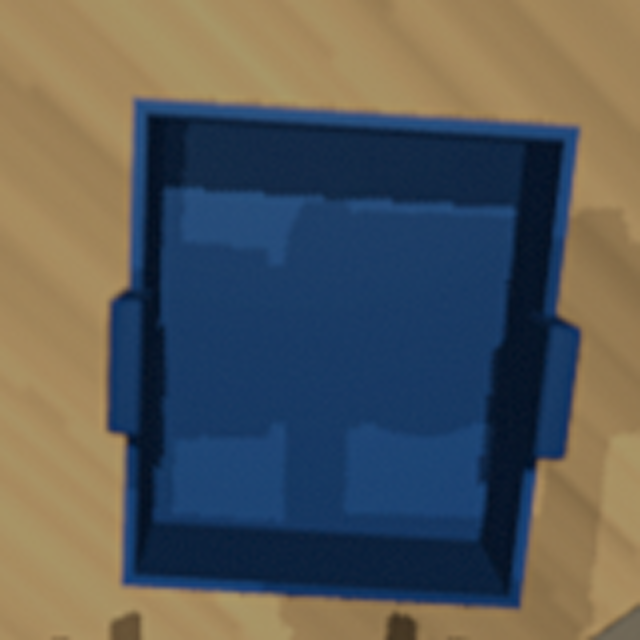

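View pics/top1.png

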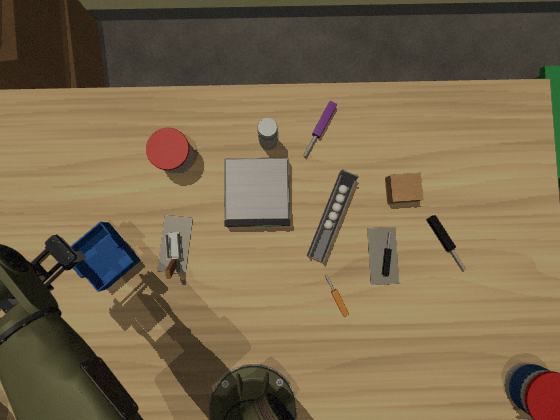

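```bash
python3 - <<'E'
from h import *
import h
s=manip.read_state()
M=manip.camera_model('wrist'); 
R=rot([-3.1403,.0035,.7523]); c=(M['K'],R@M['mount'][:3,:3],R@M['mount'][:3,3]+np.array([427.8,423.3,256.9]))
q=lambda u,v,z:w(c,210+u/4,80+v/4,z)[:2]
P=np.array([q(u,v,65) for u,v in [(137,100),(577,128),(517,605),(125,583)]]); print(P,P.mean(0))
for a,b in((3,0),(2,1),(0,1),(3,2)):
  d=P[b]-P[a]; print(np.linalg.norm(d),np.arctan2(d[1],d[0]))
print([q(u,v,88) for u,v in [(126,364),(559,390)]])
E
```

```text
[[471.9 522.6]
 [553.5 424. ]
 [439.2 329.7]
 [357.7 427.9]] [455.575 426.05 ]
148.35676593940704 0.6923217796489868
148.17887838690103 0.6898130589581546
127.98640552808727 -0.8794593980254346
127.61461515045994 -0.87806466975707
[array([416.5, 474.9]), array([496.5, 378.2])]
```

Request:
send_rows --commands '[[[0,0,0],0.015],[[0,0,0],0.03],[[0,0,0],0.045],[[0,0,0],0.06],[[0,0,0],0.06],[[0,0,0],0.06],[[0,0,0],0.06],[[0,0,0],0.06]]'

```text
clock: 2.97
eef_pos: [428.4, 416.1, 260.5]
eef_rot: [-3.142, -0.0, 0.689]
wrist_force: [0.4, 1.0, -0.2]
finger_gap: 94.0
```

```bash
cat >> h.py <<'E'
def zoom(f,x0,y0,x1,y1,s,out):
    im=cv2.imread('pics/raw_'+f)[y0:y1,x0:x1]; cv2.imwrite('pics/'+out,cv2.resize(im,None,fx=s,fy=s,interpolation=cv2.INTER_CUBIC))
import pickle
def snap(n,f):
    c=shot(n,f); pickle.dump(c,open('pics/'+f+'.pk','wb')); return c
def ld(f): return pickle.load(open('pics/'+f+'.pk','rb'))
E
python3 - <<'E'
from h import *
st(); c=snap('wrist','tub3.png'); st()
zoom('tub3.png',210,80,370,240,4,'tubz3.png')
E
```

```text
2.97 [428.4 416.1 260.5] [-3.1416e+00 -1.0000e-04  6.8880e-01] F [ 0.4  1.  -0.2] gap 94.0 j [ 0.71  0.37  1.3  -0.    1.47  1.59]
3.02 [428.3 416.2 260.5] [-3.1416e+00 -1.0000e-04  6.8880e-01] F [-0.7 -0.  -0.7] gap 93.9 j [0.71 0.37 1.3  0.   1.47 1.59]
```

View pics/tubz3.png

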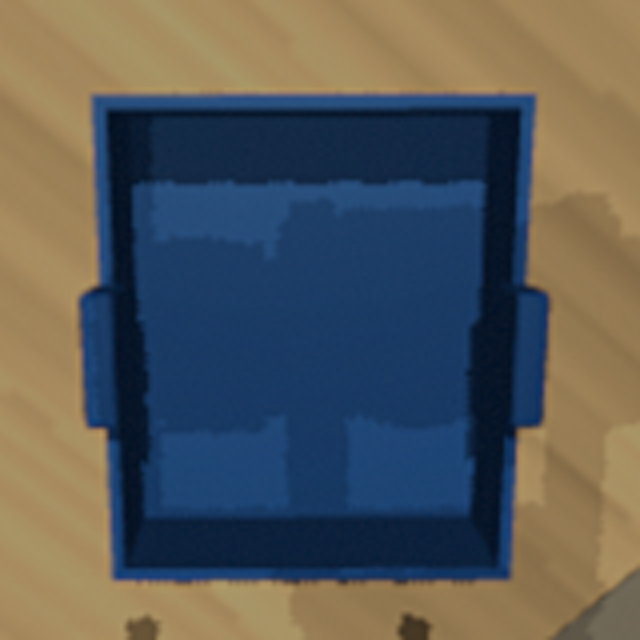

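```bash
python3 - <<'E'
from h import *
c=ld('tub3.png')
q=lambda u,v,z:w(c,210+u/4,80+v/4,z)[:2]
P=np.array([q(u,v,65) for u,v in [(93,96),(535,96),(511,579),(113,579)]]); C=P.mean(0);print(P,C)
for a,b in((3,0),(2,1),(0,1),(3,2)):
  d=P[b]-P[a]; print(np.linalg.norm(d),np.arctan2(d[1],d[0]))
print([q(u,v,88) for u,v in [(98,358),(531,358)]])
y=.689
for s in(1,-1):
  e=C+s*63*np.array([-np.sin(y),np.cos(y)]); print(e, tool([*e,110],y), tool([*e,55],y))
E
```

```text
[[471.8 523.7]
 [553.8 424. ]
 [439.3 328.5]
 [356.7 428.8]] [455.4  426.25]
149.17781336378414 0.6895027219402957
149.09896042561795 0.6951676449981408
129.0894651007587 -0.8825050947795039
129.93402171871693 -0.8818719385800351
[array([416.4, 475.9]), array([496.4, 378.6])]
[415.34676606 474.87857649] (array([ 0.0273, -0.0536,  0.1505]), np.float64(-0.0002)) (array([ 0.0273, -0.0536,  0.2055]), np.float64(-0.0002))
[495.45323394 377.62142351] (array([0.0273, 0.0724, 0.1505]), np.float64(-0.0002)) (array([0.0273, 0.0724, 0.2055]), np.float64(-0.0002))
```

Request:
send_rows --commands '[[[0.012,-0.024,0.02],0],[[0.02,-0.04,0.05],0],[[0.0273,-0.0536,0.085],0],[[0.0273,-0.0536,0.12],0],[[0.0273,-0.0536,0.15],0],[[0.0273,-0.0536,0.18],0],[[0.0273,-0.0536,0.205],0],[[0.0273,-0.0536,0.206],0]]'

```text
clock: 3.68
eef_pos: [413.5, 473.2, 49.2]
eef_rot: [3.141, 0.008, 0.689]
wrist_force: [-0.6, -0.2, -0.7]
finger_gap: 94.1
```

Request:
send_rows --commands '[[[0,0,0.002],0],[[0,0,0.002],0],[[0,0,0.002],0],[[0,0,0.002],0],[[0,0,0.002],0],[[0,0,0.002],0],[[0,0,0.002],0],[[0,0,0.002],0]]' --hand 1 --force 40

```text
clock: 4.35
eef_pos: [415.4, 475.0, 52.7]
eef_rot: [-3.142, -0.0, 0.689]
wrist_force: [-0.6, 0.6, -0.5]
finger_gap: 44.1
```

```bash
python3 - <<'E'
from h import *
st(); snap('wrist','g.png')
E
```

```text
4.35 [415.4 475.   52.7] [-3.1416e+00 -2.0000e-04  6.8880e-01] F [-0.6  0.6 -0.5] gap 44.1 j [0.79 0.63 1.41 0.   1.1  1.68]
```

View pics/g.png

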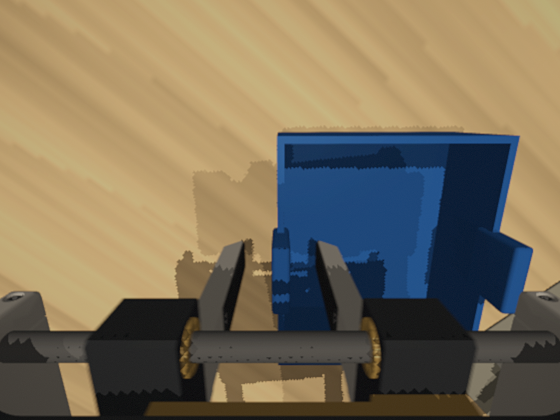

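Fingers close at about 75 mm/s and the ear sits centred between them (around pixel 282,250). I'll finish closing.

Request:
send_rows --commands '[[[0,0,0],0],[[0,0,0],0],[[0,0,0],0],[[0,0,0],0],[[0,0,0],0],[[0,0,0],0],[[0,0,0],0],[[0,0,0],0]]'

```text
clock: 5.07
eef_pos: [415.4, 474.9, 52.4]
eef_rot: [3.142, 0.0, 0.689]
wrist_force: [0.0, -0.6, -0.9]
finger_gap: 9.9
```

Request:
send_rows --commands '[[[0,0,-0.005],0],[[0,0,-0.015],0],[[0,0,-0.03],0],[[0,0,-0.05],0],[[0,0,-0.07],0],[[0,0,-0.09],0],[[0,0,-0.1],0],[[0,0,-0.1],0]]'

```text
clock: 5.73
eef_pos: [416.0, 475.7, 155.5]
eef_rot: [-3.141, -0.004, 0.689]
wrist_force: [0.5, -0.1, -1.1]
finger_gap: 9.8
```

```bash
python3 - <<'E'
from h import *
st(); snap('wrist','g2.png'); snap('scene','s2.png')
# tcp target: platform centre (638,-27) + ear
print(tool([639,36,175],0.0))
E
```

```text
5.73 [416.  475.7 155.5] [-3.1411 -0.0045  0.6888] F [ 0.5 -0.1 -1.1] gap 9.8 j [0.79 0.52 1.33 0.   1.29 1.68]
(array([-0.1061,  0.481 , -0.023 ]), np.float64(0.6888))
```

View pics/g2.png

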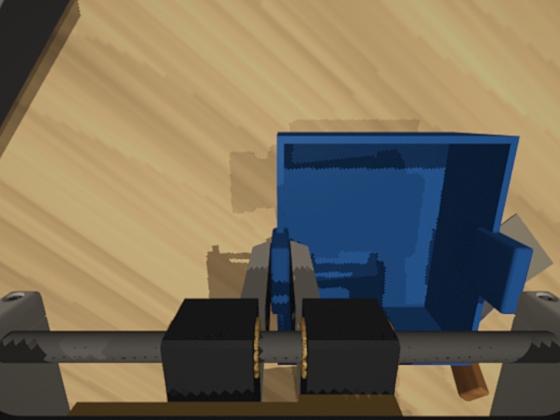

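View pics/s2.png

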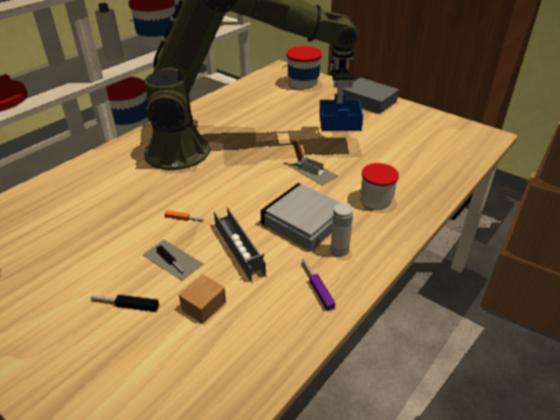

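Request:
send_rows --commands '[[[0,0,-0.02],0.02],[[-0.005,0.02,-0.045],0.06],[[-0.01,0.05,-0.06],0.12],[[-0.018,0.085,-0.06],0.2],[[-0.027,0.12,-0.06],0.28],[[-0.035,0.16,-0.06],0.36],[[-0.044,0.2,-0.06],0.44],[[-0.053,0.24,-0.06],0.52]]'

```text
clock: 6.5
eef_pos: [527.0, 254.1, 210.9]
eef_rot: [3.141, 0.002, 0.165]
wrist_force: [1.0, 0.7, -1.0]
finger_gap: 9.5
```

```bash
python3 - <<'E'
from h import *
st(); print(tool([638,36,205],-0.005))
E
```

```text
6.5 [527.  254.1 210.9] [3.1411e+00 2.3000e-03 1.6520e-01] F [ 1.   0.7 -1. ] gap 9.5 j [0.39 0.38 1.41 0.   1.36 1.79]
(array([0.0736, 0.2333, 0.0058]), np.float64(0.1702))
```

Request:
send_rows --commands '[[[0.012,0.036,0],0.03],[[0.023,0.072,0],0.06],[[0.035,0.108,0],0.09],[[0.046,0.144,0],0.12],[[0.057,0.175,0],0.14],[[0.065,0.2,0],0.16],[[0.07,0.215,0],0.168],[[0.072,0.222,0],0.168]]'

```text
clock: 7.17
eef_pos: [635.5, 47.5, 210.9]
eef_rot: [3.141, 0.002, -0.001]
wrist_force: [-0.0, 0.8, -0.9]
finger_gap: 9.8
```

Request:
send_rows --commands '[[[0,0,0],0],[[0,0,0],0],[[0,0,0],0],[[0,0,0],0],[[0,0,0],0],[[0,0,0],0],[[0,0,0],0],[[0,0,0],0]]'

```text
clock: 7.83
eef_pos: [635.2, 49.4, 212.5]
eef_rot: [-3.142, -0.0, 0.001]
wrist_force: [-0.1, -0.4, -2.1]
finger_gap: 10.4
```

```bash
python3 - <<'E'
from h import *
st(); print(tool([638,36,205],-0.005)); snap('wrist','g4.png'); snap('top','t4.png'); zoom('t4.png',180,100,340,260,4,'t4z.png')
E
```

```text
7.83 [635.2  49.4 212.5] [-3.1416e+00 -0.0000e+00  1.1000e-03] F [-0.1 -0.4 -2.1] gap 10.4 j [0.02 0.49 1.24 0.   1.41 1.59]
(array([0.0028, 0.0134, 0.0075]), np.float64(0.0061))
```

View pics/g4.png

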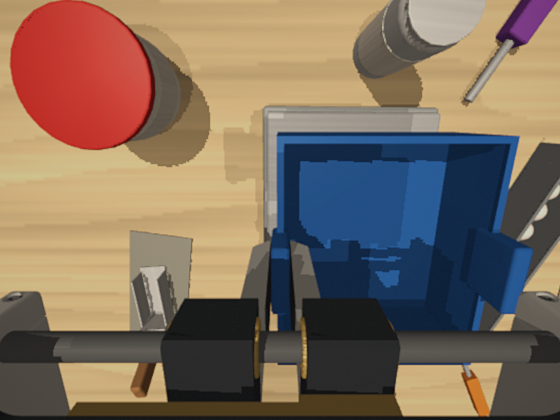

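View pics/t4z.png

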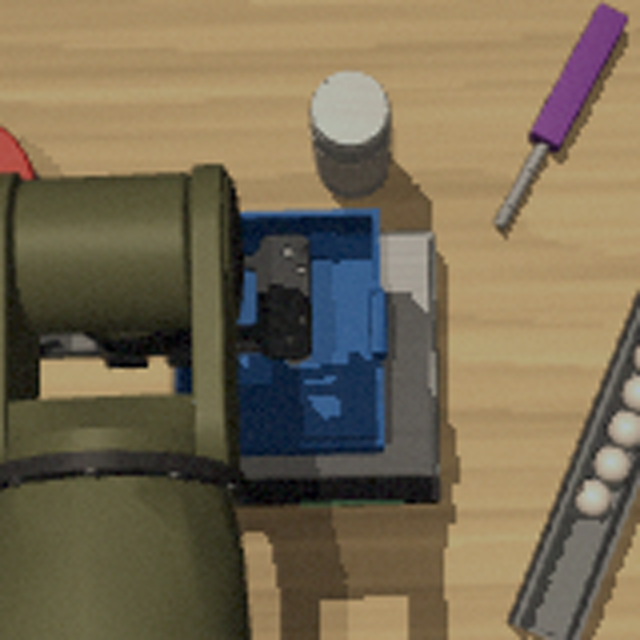

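```bash
python3 - <<'E'
from h import *
c=ld('g4.png'); print(w(c,264,107,65),w(c,439,108,65), w(c,264,200,65))
E
```

```text
[731.  67.  65.] [ 730.1 -111.9   65. ] [632.9  68.4  65. ]
```

Request:
send_rows --commands '[[[0.004,0.004,0.01],0.003],[[0.008,0.009,0.025],0.005],[[0.008,0.009,0.045],0.005],[[0.008,0.009,0.062],0.005],[[0.008,0.009,0.076],0.005],[[0.008,0.009,0.086],0.005],[[0.008,0.009,0.091],0.005],[[0.008,0.009,0.093],0.005]]'

```text
clock: 8.6
eef_pos: [643.1, 40.1, 118.5]
eef_rot: [3.142, 0.001, -0.004]
wrist_force: [1.2, 0.7, -1.7]
finger_gap: 9.7
```

Request:
send_rows --commands '[[[0,0,0.0005],0],[[0,0,0.001],0],[[0,0,0.0015],0],[[0,0,0.002],0],[[0,0,0.002],0],[[0,0,0.002],0],[[0,0,0.002],0],[[0,0,0.002],0]]'

```text
clock: 9.27
eef_pos: [643.3, 40.2, 117.6]
eef_rot: [-3.142, -0.0, -0.004]
wrist_force: [-0.8, -0.8, -1.6]
finger_gap: 9.5
```

```bash
python3 - <<'E'
from h import *
st(); snap('scene','s5.png'); zoom('s5.png',200,120,420,290,3,'s5z.png')
E
```

```text
9.27 [643.3  40.2 117.6] [-3.1416e+00 -2.0000e-04 -4.2000e-03] F [-0.8 -0.8 -1.6] gap 9.5 j [0.01 0.59 1.32 0.   1.23 1.58]
```

View pics/s5z.png

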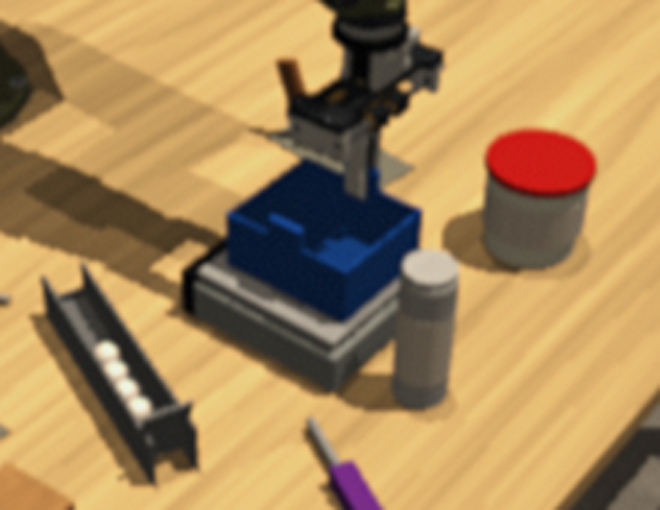

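Request:
send_rows --commands '[[[0,0,0.0005],0],[[0,0,0.001],0],[[0,0,0.0015],0],[[0,0,0.002],0],[[0,0,0.002],0],[[0,0,0.002],0],[[0,0,0.002],0],[[0,0,0.002],0]]'

```text
clock: 9.98
eef_pos: [643.4, 40.3, 117.4]
eef_rot: [3.142, -0.001, -0.004]
wrist_force: [-8.3, 0.5, 14.9]
finger_gap: 9.6
```

Request:
send_rows --commands '[[[0,0,-0.001],0],[[0,0,-0.0015],0],[[0,0,-0.0015],0],[[0,0,-0.0015],0],[[0,0,-0.0015],0],[[0,0,-0.0015],0],[[0,0,-0.0015],0],[[0,0,-0.0015],0]]' --hand 0

```text
clock: 10.65
eef_pos: [643.2, 40.2, 116.9]
eef_rot: [-3.142, 0.0, -0.004]
wrist_force: [-0.1, -0.4, -0.4]
finger_gap: 46.7
```

Request:
send_rows --commands '[[[0,0,-0.01],0],[[0,0,-0.03],0],[[0,0,-0.055],0],[[0,0,-0.08],0],[[0,0,-0.105],0],[[0,0,-0.13],0],[[0,0,-0.15],0],[[0,0,-0.155],0]]'

```text
clock: 11.32
eef_pos: [643.9, 40.3, 276.6]
eef_rot: [-3.142, -0.006, -0.004]
wrist_force: [0.5, 1.1, 1.1]
finger_gap: 46.8
```

```bash
python3 - <<'E'
from h import *
st(); print(tool([500,-250,275],0)); print(tool([410,-410,275],-0.15))
E
```

```text
11.32 [643.9  40.3 276.6] [-3.1415 -0.0059 -0.0042] F [0.5 1.1 1.1] gap 46.8 j [ 0.01  0.48  1.11 -0.    1.54  1.58]
(array([-0.1427,  0.2909,  0.0007]), np.float64(-0.0042))
(array([-2.320e-01,  4.512e-01,  2.000e-04]), np.float64(0.1458))
```

Request:
send_rows --commands '[[[-0.03,0.02,0],0],[[-0.06,0.035,0],0],[[-0.09,0.05,0],0],[[-0.11,0.06,0],0],[[-0.12,0.065,0],0],[[-0.12,0.065,0],0],[[-0.12,0.065,0],0],[[-0.12,0.065,0],0]]'

```text
clock: 11.98
eef_pos: [523.5, -23.9, 271.7]
eef_rot: [-3.141, 0.0, -0.004]
wrist_force: [0.1, 0.1, 0.5]
finger_gap: 47.1
```

```bash
python3 - <<'E'
from h import *
st(); snap('wrist','w6.png')
E
```

```text
11.98 [523.5 -23.9 271.7] [-3.1415e+00  3.0000e-04 -4.0000e-03] F [0.1 0.1 0.5] gap 47.1 j [-0.12  0.2   1.49  0.    1.45  1.46]
```

View pics/w6.png

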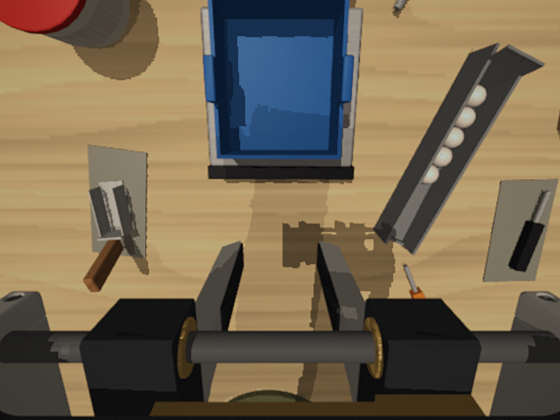

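```bash
python3 - <<'E'
from h import *
zoom('w6.png',190,0,380,190,4,'z1.png'); zoom('w6.png',365,30,560,260,3.4,'z2.png'); zoom('w6.png',80,140,190,300,4,'z3.png'); zoom('w6.png',470,160,560,300,5,'z4.png')
E
```

```text
(no output)
```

View pics/z1.png

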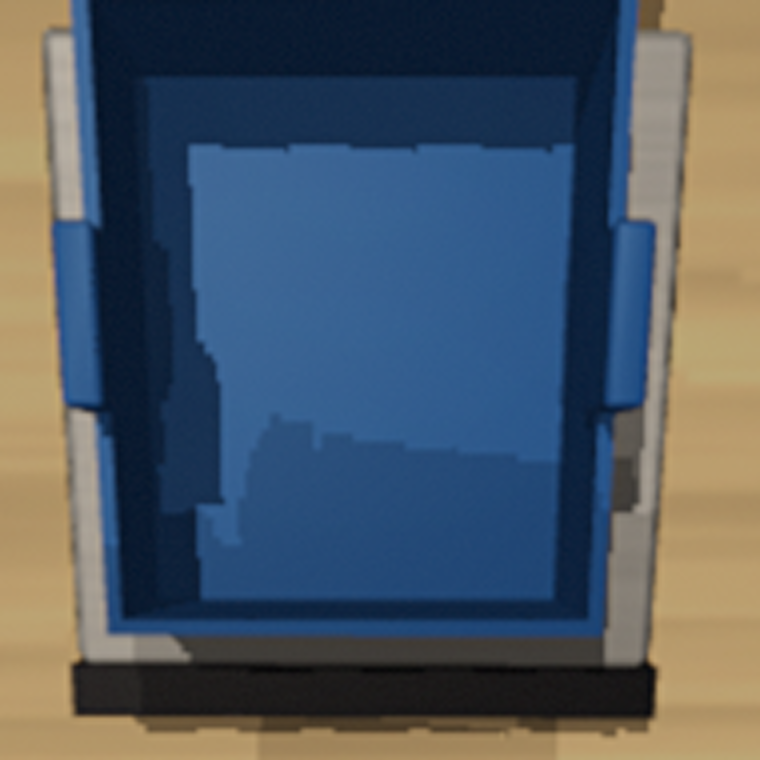

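View pics/z2.png

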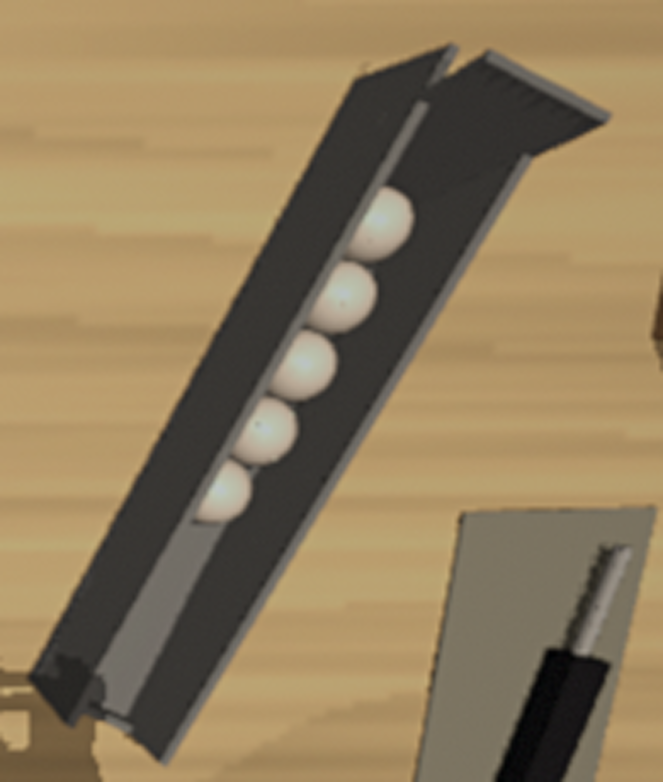

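View pics/z3.png

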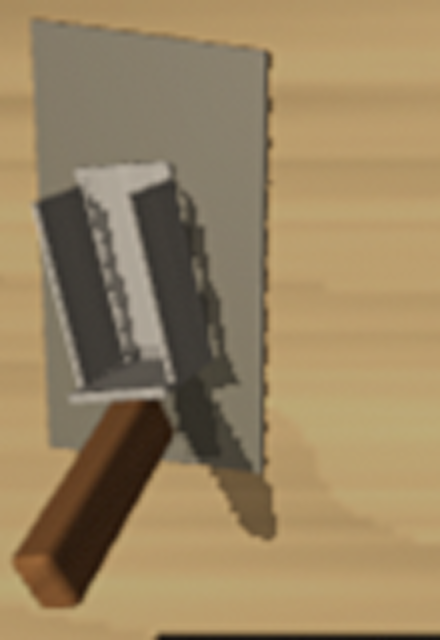

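View pics/z4.png

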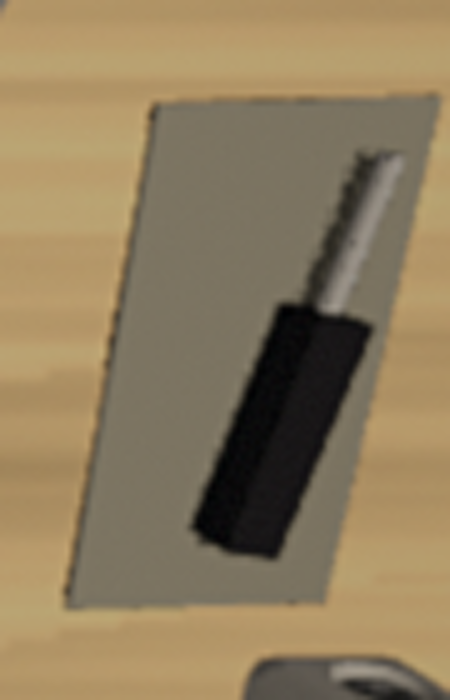

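```bash
python3 - <<'E'
from h import *
c=ld('w6.png')
def Z(o,s,pts,z): 
    P=np.array([w(c,o[0]+u/s,o[1]+v/s,z)[:2] for u,v in pts]); print(P.tolist(), P.mean(0)); return P
for z in (60,65,68):
  print('panel front/back z',z);Z((190,0),4,[(75,714),(655,714)],z);Z((190,0),4,[(75,664),(655,664)],z)
print('platform corners');P=Z((190,0),4,[(45,33),(690,37),(648,664),(82,664)],65)
print('tub front rim');Z((190,0),4,[(108,633),(606,635)],130)
print('ears');Z((190,0),4,[(75,220),(96,408),(645,222),(632,405)],153)
print('stylus top edge handle');Z((470,160),5,[(345,320),(258,553)],21);Z((470,160),5,[(322,310),(218,540)],15);
print('tip');Z((470,160),5,[(388,155),(332,308)],14)
print('scoop pan floor front corners');Z((80,140),4,[(76,172),(170,164)],4.5)
print('wall tops L, back corner');Z((80,140),4,[(40,205),(75,390),],34);Z((80,140),4,[(172,182)],34);Z((80,140),4,[(72,400),(160,395)],41)
print('handle top'); Z((80,140),4,[(20,565),(50,556),(85,590),(65,607)],100)
print('bin wall tops L: far,near; R far, near');Z((365,30),3.4,[(455,45),(75,720)],56);Z((365,30),3.4,[(528,155),(165,762)],56)
print('far wall top');Z((365,30),3.4,[(488,53),(608,118)],81)
print('balls');Z((365,30),3.4,[(378,223),(340,297),(301,365),(260,430),(215,491)],20)
E
```

```text
panel front/back z 60
[[533.9, 70.1], [533.1, -118.9]] [533.5 -24.4]
[[550.2, 68.9], [549.4, -117.9]] [549.8 -24.5]
panel front/back z 65
[[534.9, 68.9], [534.0, -117.7]] [534.45 -24.4 ]
[[550.9, 67.7], [550.1, -116.7]] [550.5 -24.5]
panel front/back z 68
[[535.4, 68.2], [534.6, -117.0]] [535.  -24.4]
[[551.4, 67.0], [550.6, -116.0]] [551.  -24.5]
platform corners
[[725.9, 63.7], [724.2, -115.2], [550.1, -114.5], [550.9, 65.5]] [637.775 -25.125]
tub front rim
[[568.3, 43.2], [567.2, -87.6]] [567.75 -22.2 ]
ears
[[662.3, 40.1], [622.7, 38.0], [661.3, -86.8], [622.8, -86.2]] [642.275 -23.725]
stylus top edge handle
[[455.7, -410.2], [378.5, -401.2]] [ 417.1 -405.7]
[[456.8, -407.9], [379.9, -392.7]] [ 418.35 -400.3 ]
tip
[[504.6, -417.1], [457.1, -411.7]] [ 480.85 -414.4 ]
scoop pan floor front corners
[[517.7, 247.8], [520.5, 212.2]] [519.1 230. ]
wall tops L, back corner
[[511.8, 244.6], [442.1, 244.3]] [476.95 244.45]
[[519.8, 196.9]] [519.8 196.9]
[[440.9, 241.6], [442.7, 209.4]] [441.8 225.5]
handle top
[[407.4, 230.3], [410.6, 220.0], [398.2, 210.8], [392.0, 218.4]] [402.05  219.875]
bin wall tops L: far,near; R far, near
[[691.5, -279.2], [442.5, -172.3]] [ 567.   -225.75]
[[656.5, -311.9], [423.5, -211.6]] [ 540.   -261.75]
far wall top
[[683.7, -274.1], [664.4, -317.4]] [ 674.05 -295.75]
balls
[[636.8, -284.7], [609.1, -274.5], [582.6, -263.1], [556.5, -250.2], [531.1, -234.9]] [ 583.22 -261.48]
```

```bash
python3 - <<'E'
from h import *
print(tool([415,-404,200],-0.15))
E
```

```text
(array([-0.1071,  0.3805,  0.0716]), np.float64(0.1462))
```

Request:
send_rows --commands '[[[-0.01,0.036,0.003],0.02],[[-0.02,0.074,0.008],0.04],[[-0.03,0.112,0.014],0.06],[[-0.04,0.15,0.02],0.08],[[-0.05,0.188,0.027],0.1],[[-0.061,0.226,0.035],0.12],[[-0.072,0.263,0.043],0.14],[[-0.082,0.298,0.05],0.146]]' --hand -0.2

```text
clock: 12.7
eef_pos: [439.3, -323.7, 220.9]
eef_rot: [-3.141, 0.001, -0.151]
wrist_force: [1.0, -0.2, -0.2]
finger_gap: 57.1
```

Request:
send_rows --commands '[[[-0.012,0.03,0.006],0],[[-0.02,0.055,0.012],0],[[-0.027,0.073,0.018],0],[[-0.03,0.08,0.021],0],[[-0.03,0.08,0.021],0],[[-0.03,0.08,0.021],0],[[-0.03,0.08,0.021],0],[[-0.03,0.08,0.021],0]]'

```text
clock: 13.37
eef_pos: [399.0, -395.7, 201.4]
eef_rot: [3.141, -0.001, -0.149]
wrist_force: [0.3, 0.3, 0.1]
finger_gap: 56.1
```

```bash
python3 - <<'E'
from h import *
st(); snap('wrist','w7.png'); zoom('w7.png',180,90,380,260,4,'w7z.png')
E
```

```text
13.37 [ 399.  -395.7  201.4] [ 3.1413e+00 -5.0000e-04 -1.4870e-01] F [0.3 0.3 0.1] gap 56.1 j [-0.85  0.33  1.49  0.    1.32  0.87]
```

View pics/w7z.png

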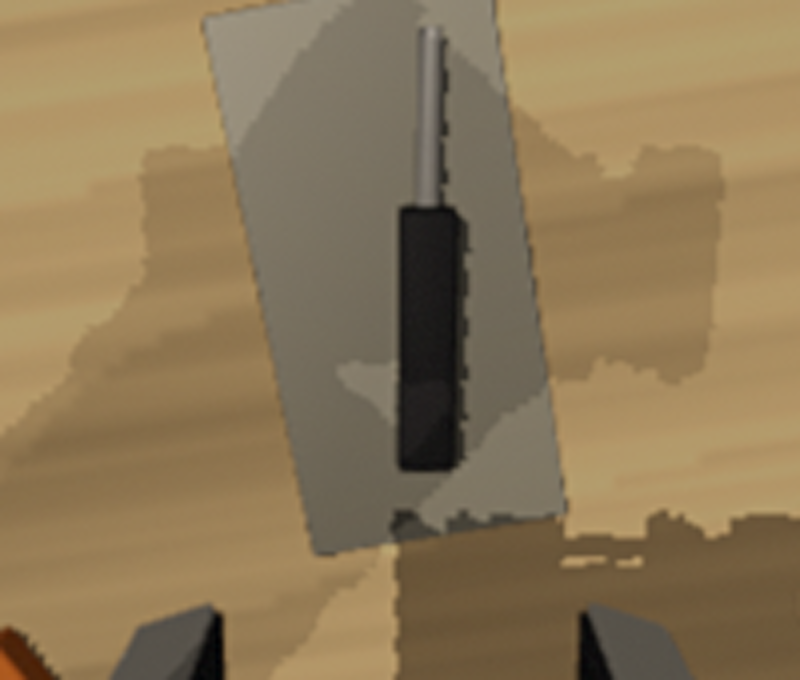

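```bash
python3 - <<'E'
from h import *
c=ld('w7.png'); q=lambda u,v,z:w(c,180+u/4,90+v/4,z)[:2]
F=q(427,208,21);B=q(427,468,21);T=q(429,28,13); C=(F+B)/2
y=np.arctan2(*(F-B)[::-1]); print(F,B,T,C,'len',np.linalg.norm(F-B),np.linalg.norm(T-C),'yaw',y,np.arctan2(*(T-C)[::-1]))
# grip slightly behind handle centre
print(tool([*C,12.5],y))
print(tool([*C,60],y))
E
```

```text
[ 455.9 -411. ] [ 378.4 -399.8] [ 504.9 -418.8] [ 417.15 -405.4 ] len 78.3051083901938 88.76723776258898 yaw -0.14352248210532956 -0.15153588617628272
(array([0.0194, 0.0068, 0.1889]), np.float64(-0.0053))
(array([0.0194, 0.0068, 0.1414]), np.float64(-0.0053))
```

Request:
send_rows --commands '[[[0.008,0.003,0.02],-0.002],[[0.019,0.007,0.05],-0.002],[[0.019,0.007,0.085],-0.002],[[0.019,0.007,0.12],-0.002],[[0.019,0.007,0.145],-0.002],[[0.019,0.007,0.165],-0.002],[[0.019,0.007,0.175],-0.002],[[0.019,0.007,0.18],-0.002]]'

```text
clock: 14.08
eef_pos: [415.9, -405.6, 19.9]
eef_rot: [-3.141, 0.001, -0.148]
wrist_force: [0.4, -0.4, 1.4]
finger_gap: 56.7
```

Request:
send_rows --commands '[[[0,0,0.004],0],[[0,0,0.008],0],[[0,0,0.012],0],[[0,0,0.015],0],[[0,0,0.0165],0],[[0,0,0.0165],0],[[0,0,0.0165],0],[[0,0,0.0165],0]]'

```text
clock: 14.75
eef_pos: [415.9, -406.4, 4.7]
eef_rot: [3.141, -0.0, -0.148]
wrist_force: [1.3, 0.3, 1.0]
finger_gap: 56.5
```

```bash
python3 - <<'E'
from h import *
st(); snap('wrist','w8.png')
E
```

```text
14.75 [ 415.9 -406.4    4.7] [ 3.1413e+00 -3.0000e-04 -1.4830e-01] F [1.3 0.3 1. ] gap 56.5 j [-0.84  0.6   1.59 -0.    0.95  0.88]
```

View pics/w8.png

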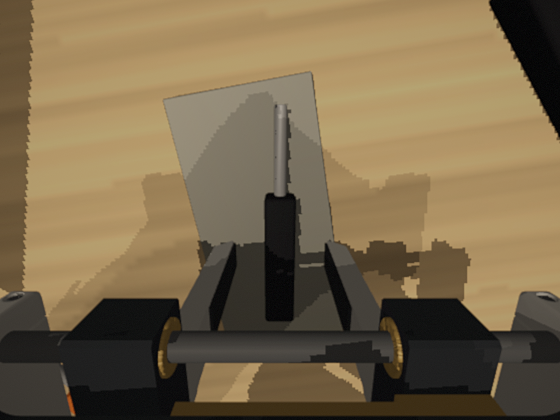

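Stylus handle (px 280,255) is centred between the fingers. Close on it.

Request:
send_rows --commands '[[[0,0,0],0],[[0,0,0],0],[[0,0,0],0],[[0,0,0],0],[[0,0,0],0],[[0,0,0],0],[[0,0,0],0],[[0,0,0],0]]' --hand 1 --force 40

```text
clock: 15.47
eef_pos: [415.8, -406.3, 4.4]
eef_rot: [-3.142, 0.0, -0.148]
wrist_force: [0.3, 0.1, -0.3]
finger_gap: 17.7
```

Request:
send_rows --commands '[[[0,0,-0.01],0],[[0,0,-0.03],0],[[0,0,-0.06],0],[[0,0,-0.09],0],[[0,0,-0.12],0],[[0,0,-0.14],0],[[0,0,-0.15],0],[[0,0,-0.15],0]]'

```text
clock: 16.13
eef_pos: [416.4, -406.9, 157.0]
eef_rot: [3.139, -0.003, -0.148]
wrist_force: [0.4, -0.8, -0.1]
finger_gap: 17.7
```

```bash
python3 - <<'E'
from h import *
st(); snap('wrist','w9.png'); zoom('w9.png',200,80,360,340,3,'w9z.png')
print(tool([400,26,155],-0.006))
E
```

```text
16.13 [ 416.4 -406.9  157. ] [ 3.1391e+00 -3.0000e-03 -1.4820e-01] F [ 0.4 -0.8 -0.1] gap 17.7 j [-0.84  0.41  1.49  0.    1.24  0.88]
(array([-0.0795, -0.4253, -0.0005]), np.float64(-0.1422))
```

View pics/w9z.png

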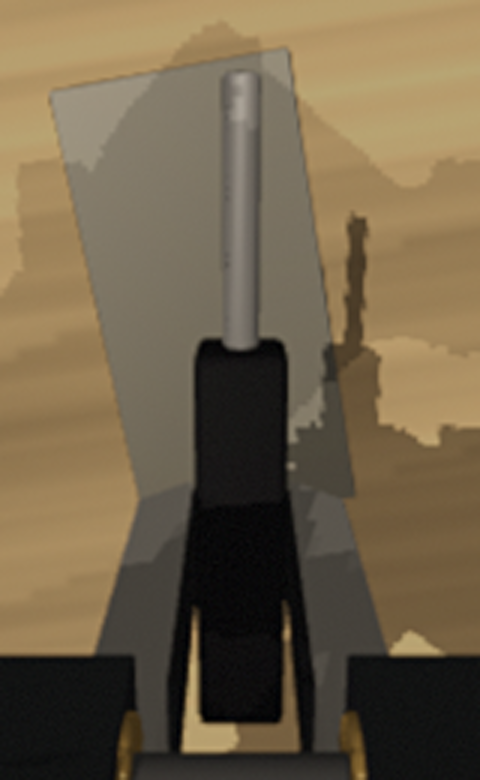

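Request:
send_rows --commands '[[[-0.006,-0.034,0],-0.018],[[-0.013,-0.07,0],-0.036],[[-0.02,-0.108,0],-0.054],[[-0.027,-0.146,0],-0.072],[[-0.034,-0.184,0],-0.09],[[-0.041,-0.222,0],-0.108],[[-0.048,-0.26,0],-0.126],[[-0.055,-0.295,0],-0.142]]'

```text
clock: 16.85
eef_pos: [403.7, -104.3, 152.9]
eef_rot: [-3.141, 0.003, -0.005]
wrist_force: [1.3, 0.2, -0.2]
finger_gap: 17.7
```

```bash
python3 - <<'E'
from h import *
st(); print(tool([415,25,90],-0.006))
E
```

```text
16.85 [ 403.7 -104.3  152.9] [-3.1406e+00  2.5000e-03 -5.4000e-03] F [ 1.3  0.2 -0.2] gap 17.7 j [-0.34  0.06  1.94  0.    1.15  1.24]
(array([ 0.0107, -0.1293,  0.063 ]), np.float64(0.0006))
```

Request:
send_rows --commands '[[[0.002,-0.03,0.005],0],[[0.005,-0.06,0.015],0],[[0.008,-0.09,0.03],0],[[0.01,-0.115,0.045],0],[[0.01,-0.128,0.058],0],[[0.01,-0.13,0.063],0],[[0.01,-0.13,0.063],0],[[0.01,-0.13,0.063],0]]'

```text
clock: 17.52
eef_pos: [415.5, 23.0, 91.1]
eef_rot: [3.142, 0.001, -0.006]
wrist_force: [0.1, -0.3, 0.2]
finger_gap: 17.4
```

Request:
send_rows --commands '[[[0,0,0.01],0],[[0,0,0.025],0],[[0,0,0.04],0],[[0,0,0.053],0],[[0,0,0.06],0],[[0,0,0.065],0],[[0,0,0.065],0],[[0,0,0.065],0]]'

```text
clock: 18.18
eef_pos: [416.1, 23.2, 26.9]
eef_rot: [3.142, -0.0, -0.007]
wrist_force: [-0.1, -0.3, -0.9]
finger_gap: 17.6
```

```bash
python3 - <<'E'
from h import *
st(); snap('wrist','w10.png'); snap('top','t10.png')
E
```

```text
18.18 [416.1  23.2  26.9] [ 3.1415e+00 -5.0000e-04 -6.7000e-03] F [-0.1 -0.3 -0.9] gap 17.6 j [-0.03  0.27  2.04 -0.    0.83  1.55]
```

View pics/w10.png

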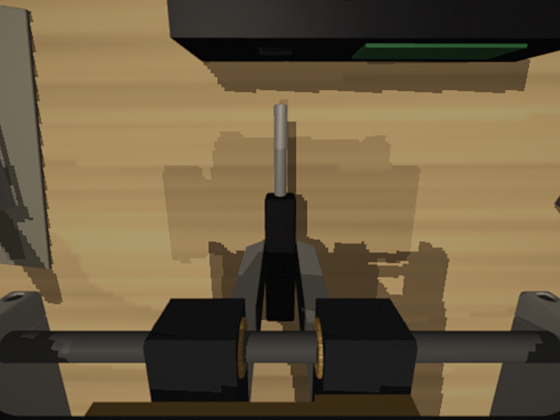

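View pics/t10.png

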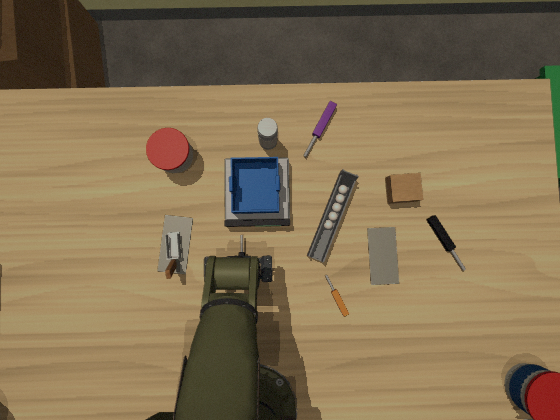

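```bash
python3 - <<'E'
from h import *
f=cv2.imread('pics/raw_w10.png')[0:130,160:360]; f=cv2.resize(f,None,fx=4,fy=4,interpolation=cv2.INTER_CUBIC); f=np.clip(f.astype(float)*2.2,0,255).astype('uint8'); cv2.imwrite('pics/z10.png',f)
E
```

```text
(no output)
```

View pics/z10.png

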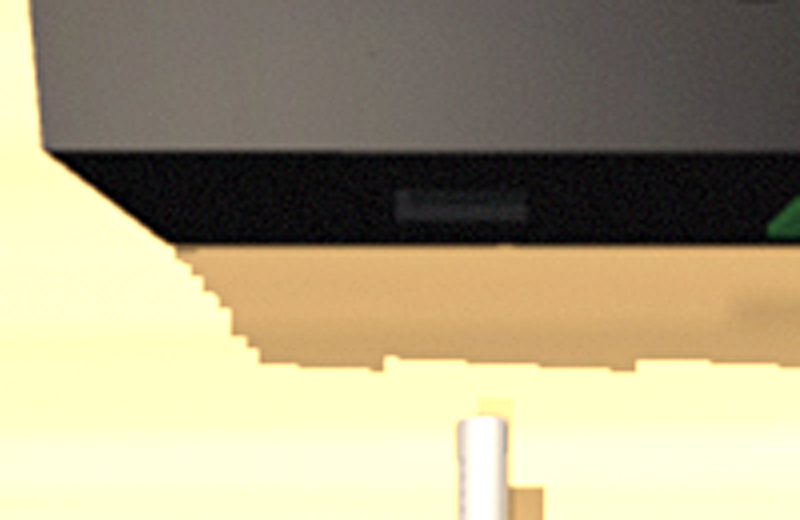

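```bash
python3 - <<'E'
from h import *
c=ld('w10.png'); q=lambda u,v,z:w(c,160+u/4,0+v/4,z)
print('top corner',q(44,150,65),'bot',q(175,243,0),q(175,243,3))
def plane(u,v,x):
    K,R,e=c; d=R@np.linalg.solve(K,[160+u/4,v/4,1.]); return e+d*(x-e[0])/d[0]
for x in(530,533,536,540):
  print(x,[np.round(plane(u,v,x)[1:],1) for u,v in[(396,190),(527,190),(396,222),(527,222),(44,150),(175,243)]])
print('tip',q(483,418,36), px(c,[[506,23,36],[506,24,36],[506,24,40]]))
E
```

```text
top corner [532.   69.1  65. ] bot [534.5  70.9   0. ] [533.9  70.2   3. ]
530 [array([33.1, 55.5]), array([18.4, 55. ]), array([34.2, 38.2]), array([17.7, 37.6]), array([66.4, 73.6]), array([65.1, 25.6])]
533 [array([33.9, 41.2]), array([17.8, 40.7]), array([35.2, 22.2]), array([17.1, 21.5]), array([70.4, 61. ]), array([69. ,  8.4])]
536 [array([34.8, 26.9]), array([17.3, 26.3]), array([36.2,  6.2]), array([16.5,  5.5]), array([74.4, 48.3]), array([72.9, -8.8])]
540 [array([36. ,  7.8]), array([16.6,  7.1]), array([ 37.5, -15.1]), array([ 15.7, -15.9]), array([79.8, 31.5]), array([ 78.1, -31.7])]
tip [506.7  23.4  36. ] [[281.5 105.9]
 [279.7 105.9]
 [279.7 105.5]]
```

Request:
send_rows --commands '[[[0,-0.0026,0.0024],0],[[0,-0.0026,0.0024],0],[[0.004,-0.0026,0.0024],0],[[0.01,-0.0026,0.0024],0],[[0.016,-0.0026,0.0024],0],[[0.022,-0.0026,0.0024],0],[[0.024,-0.0026,0.0024],0],[[0.024,-0.0026,0.0024],0]]'

```text
clock: 18.95
eef_pos: [440.3, 26.0, 24.0]
eef_rot: [-3.142, -0.0, -0.006]
wrist_force: [-0.3, 0.8, -0.2]
finger_gap: 17.7
```

```bash
python3 - <<'E'
from h import *
st(); snap('wrist','w11.png')
f=cv2.imread('pics/raw_w11.png')[0:130,160:360]; f=cv2.resize(f,None,fx=4,fy=4,interpolation=cv2.INTER_CUBIC); f=np.clip(f.astype(float)*2.2,0,255).astype('uint8'); cv2.imwrite('pics/z11.png',f)
E
```

```text
18.95 [440.3  26.   24. ] [-3.1416e+00 -1.0000e-04 -6.2000e-03] F [-0.3  0.8 -0.2] gap 17.7 j [-0.02  0.32  1.98  0.    0.84  1.55]
```

View pics/z11.png

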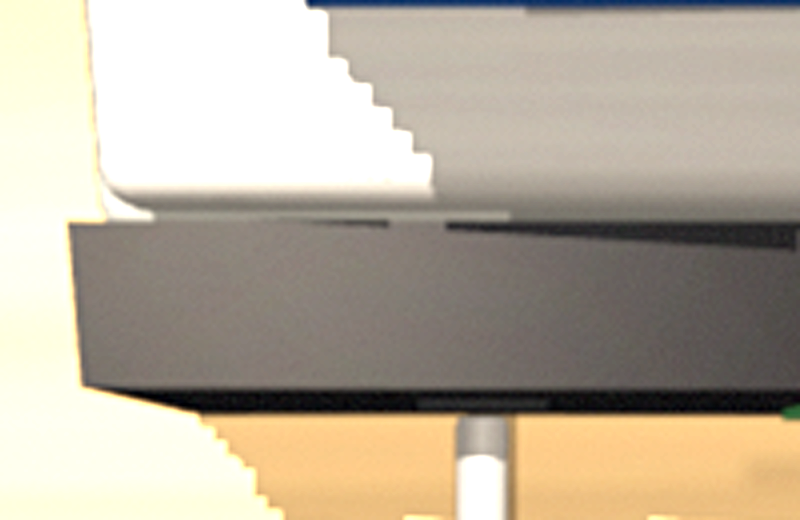

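Request:
send_rows --commands '[[[0.003,0,0],0],[[0.006,0,0],0],[[0.008,0,0],0],[[0.01,0,0],0],[[0.011,0,0],0],[[0.012,0,0],0],[[0.012,0,0],0],[[0.012,0,0],0]]'

```text
clock: 19.67
eef_pos: [451.5, 25.9, 23.9]
eef_rot: [3.142, 0.001, -0.006]
wrist_force: [-2.5, -0.1, 0.4]
finger_gap: 17.7
```

Request:
send_rows --commands '[[[0.001,0,0],0],[[0.002,0,0],0],[[0.003,0,0],0],[[0.0035,0,0],0],[[0.004,0,0],0],[[0.004,0,0],0],[[0.004,0,0],0],[[0.004,0,0],0]]'

```text
clock: 20.33
eef_pos: [454.4, 26.0, 23.5]
eef_rot: [-3.142, 0.004, -0.006]
wrist_force: [-11.3, -0.4, 2.4]
finger_gap: 17.6
```

Request:
send_rows --commands '[[[-0.005,0,0],0],[[-0.015,0,0],0],[[-0.03,0,0],0],[[-0.045,0,0],0],[[-0.05,0,-0.02],0],[[-0.05,0,-0.05],0],[[-0.05,0,-0.085],0],[[-0.05,0,-0.12],0]]'

```text
clock: 21.0
eef_pos: [405.7, 26.2, 145.7]
eef_rot: [-3.142, -0.001, -0.006]
wrist_force: [0.4, 0.1, 0.1]
finger_gap: 17.6
```

```bash
python3 - <<'E'
from h import *
st(); print(tool([416,-404,150],-0.10)); snap('top','t12.png'); zoom('t12.png',200,140,420,300,3,'z12.png')
E
```

```text
21.0 [405.7  26.2 145.7] [-3.1416e+00 -7.0000e-04 -6.2000e-03] F [0.4 0.1 0.1] gap 17.6 j [-0.03  0.04  1.97  0.    1.13  1.55]
(array([ 0.013 ,  0.4301, -0.0043]), np.float64(0.0938))
```

View pics/z12.png

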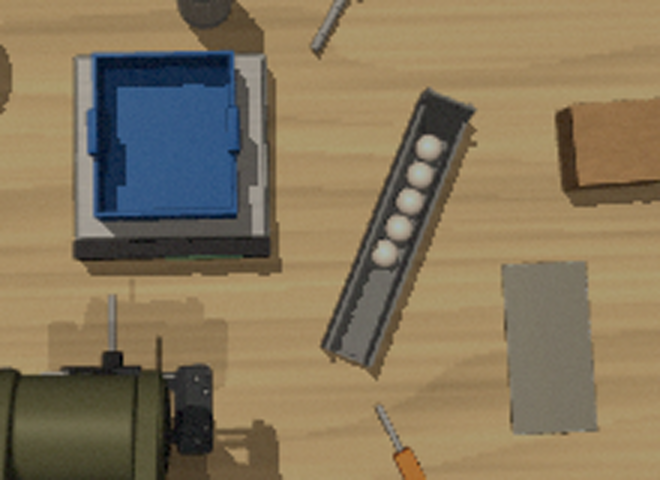

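Request:
send_rows --commands '[[[0.001,0.035,0],0.012],[[0.002,0.073,0],0.024],[[0.004,0.112,0],0.036],[[0.005,0.151,0],0.048],[[0.006,0.19,0],0.06],[[0.007,0.23,0],0.072],[[0.009,0.27,0],0.084],[[0.01,0.31,0],0.094]]'

```text
clock: 21.72
eef_pos: [413.9, -286.3, 144.1]
eef_rot: [3.141, -0.001, -0.101]
wrist_force: [0.2, 1.0, 0.2]
finger_gap: 17.9
```

```bash
python3 - <<'E'
from h import *
st(); print(tool([416,-403,60],-0.10))
E
```

```text
21.72 [ 413.9 -286.3  144.1] [ 3.1408e+00 -1.4000e-03 -1.0110e-01] F [0.2 1.  0.2] gap 17.9 j [-0.68  0.26  1.73  0.    1.16  0.99]
(array([0.0138, 0.1159, 0.0842]), np.float64(-0.0011))
```

Request:
send_rows --commands '[[[0.005,0.035,0],0],[[0.01,0.07,0.01],0],[[0.013,0.095,0.03],0],[[0.013,0.108,0.055],0],[[0.013,0.112,0.08],0],[[0.013,0.112,0.105],0],[[0.013,0.112,0.12],0],[[0.013,0.112,0.125],0]]'

```text
clock: 22.38
eef_pos: [414.8, -396.0, 16.2]
eef_rot: [-3.14, 0.002, -0.101]
wrist_force: [0.4, 0.1, -0.7]
finger_gap: 17.4
```

```bash
python3 - <<'E'
from h import *
st(); snap('wrist','w13.png')
E
```

```text
22.38 [ 414.8 -396.    16.2] [-3.1396e+00  2.3000e-03 -1.0050e-01] F [ 0.4  0.1 -0.7] gap 17.4 j [-0.83  0.57  1.61  0.    0.96  0.85]
```

View pics/w13.png

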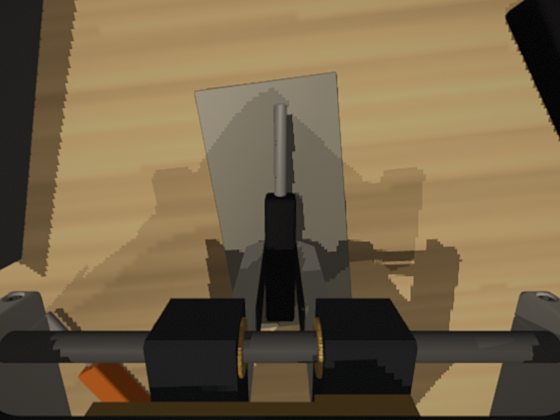

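Request:
send_rows --commands '[[[0,0,0.003],0],[[0,0,0.006],0],[[0,0,0.009],0],[[0,0,0.0115],0],[[0,0,0.0115],0],[[0,0,0.0115],0],[[0,0,0.0115],0],[[0,0,0.0115],0]]'

```text
clock: 23.1
eef_pos: [415.7, -396.7, 7.8]
eef_rot: [3.141, -0.0, -0.1]
wrist_force: [-0.2, -0.4, 0.4]
finger_gap: 17.7
```

Request:
send_rows --commands '[[[0,0,0.001],0],[[0,0,0.002],0],[[0,0,0.003],0],[[0,0,0.003],0],[[0,0,0.003],0],[[0,0,0.003],0],[[0,0,0.003],0],[[0,0,0.003],0]]'

```text
clock: 23.77
eef_pos: [415.6, -396.6, 4.5]
eef_rot: [-3.142, 0.0, -0.1]
wrist_force: [0.1, -0.2, -0.9]
finger_gap: 17.8
```

Request:
send_rows --commands '[[[0,0,0],0],[[0,0,0],0],[[0,0,0],0],[[0,0,0],0],[[0,0,0],0],[[0,0,0],0],[[0,0,-0.005],0],[[0,0,-0.02],0]]' --hand 0

```text
clock: 24.43
eef_pos: [414.8, -395.8, 23.3]
eef_rot: [-3.139, 0.002, -0.1]
wrist_force: [-0.3, -0.0, 0.6]
finger_gap: 47.0
```

Request:
send_rows --commands '[[[0,0,-0.03],0],[[0,0,-0.06],0],[[0,0,-0.095],0],[[0,0,-0.13],0],[[0,0,-0.165],0],[[0,0,-0.2],0],[[0,0,-0.225],0],[[0,0,-0.235],0]]'

```text
clock: 25.1
eef_pos: [416.1, -397.1, 264.1]
eef_rot: [3.138, -0.004, -0.1]
wrist_force: [0.5, 0.4, 0.2]
finger_gap: 46.8
```

```bash
python3 - <<'E'
from h import *
st(); snap('wrist','w14.png'); print(tool([420,220,255],-0.05))
E
```

```text
25.1 [ 416.1 -397.1  264.1] [ 3.1377 -0.0044 -0.1001] F [0.5 0.4 0.2] gap 46.8 j [-0.83  0.32  1.36  0.    1.46  0.85]
(array([-0.058 , -0.6145,  0.0062]), np.float64(-0.0502))
```

View pics/w14.png

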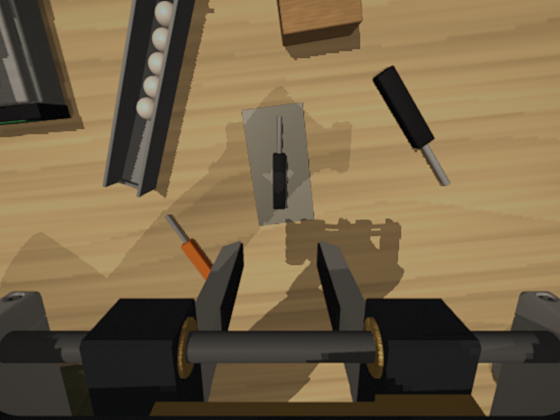

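Request:
send_rows --commands '[[[-0.003,-0.038,0],-0.006],[[-0.007,-0.078,0],-0.012],[[-0.011,-0.118,0],-0.018],[[-0.015,-0.158,0],-0.024],[[-0.018,-0.198,0],-0.03],[[-0.022,-0.238,0],-0.036],[[-0.026,-0.278,0],-0.042],[[-0.03,-0.318,0],-0.05]]'

```text
clock: 25.82
eef_pos: [416.6, -75.3, 258.1]
eef_rot: [-3.141, 0.002, -0.05]
wrist_force: [-0.1, -0.2, 0.2]
finger_gap: 46.8
```

Request:
send_rows --commands '[[[-0.003,-0.04,0],0],[[-0.006,-0.08,0],0],[[-0.01,-0.12,0],0],[[-0.014,-0.16,0],0],[[-0.018,-0.2,0],0],[[-0.021,-0.235,0],0],[[-0.023,-0.26,0],0],[[-0.024,-0.275,0],0]]'

```text
clock: 26.48
eef_pos: [406.4, 201.0, 257.9]
eef_rot: [3.141, 0.002, -0.048]
wrist_force: [0.2, -0.7, 0.9]
finger_gap: 46.9
```

Request:
send_rows --commands '[[[0,0,0],0],[[0,0,0],0],[[0,0,0],0],[[0,0,0],0],[[0,0,0],0],[[0,0,0],0],[[0,0,0],0],[[0,0,0],0]]'

```text
clock: 27.15
eef_pos: [407.5, 198.4, 259.6]
eef_rot: [-3.142, -0.0, -0.051]
wrist_force: [-0.1, 0.5, 0.4]
finger_gap: 47.1
```

```bash
python3 - <<'E'
from h import *
st(); snap('wrist','w15.png'); zoom('w15.png',190,90,370,290,4,'z15.png')
E
```

```text
27.15 [407.5 198.4 259.6] [-3.1415e+00 -2.0000e-04 -5.0700e-02] F [-0.1  0.5  0.4] gap 47.1 j [ 0.37  0.04  1.7  -0.    1.4   1.99]
```

View pics/z15.png

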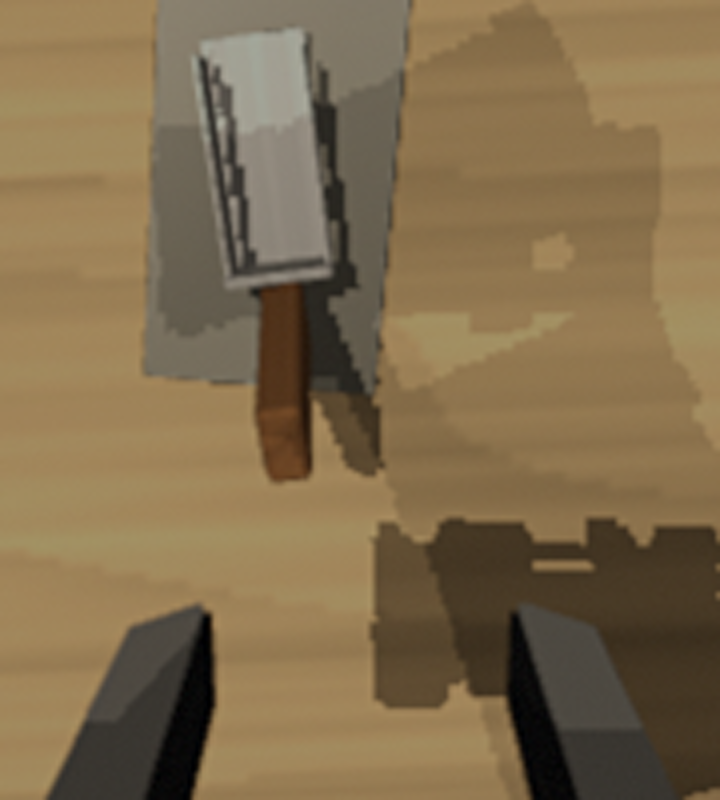

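```bash
python3 - <<'E'
from h import *
c=ld('w15.png'); q=lambda u,v,z:w(c,190+u/4,90+v/4,z)[:2]
for n,a,b,z in [('Lwall top',(232,288),(197,57),34),('Rwall top',(330,272),(306,32),34),('back wall top',(232,288),(332,275),41),('handle top L',(268,482),(257,410),103),('handle top R',(310,475),(312,408),103),('front floor',(203,43),(300,30),4)]:
  A=q(*a,z);B=q(*b,z);d=B-A; print(n,A,B,np.linalg.norm(d),np.arctan2(d[1],d[0]))
print('htop centre',q(287,444,103)); 
# model fit: project model for given pose
from scipy.optimize import least_squares
M=np.array([[46,17.5,31+3],[-34,17.5,34],[46,-17.5,34]])
E
```

```text
Lwall top [439.4 240.6] [512.3 245.7] 73.07817731717176 0.06984504991674077
Rwall top [443.  207.7] [518.  210.9] 75.06823562599563 0.042640804144134355
back wall top [440.2 239.8] [442.8 206.9] 33.002575657060476 -1.4919328745499578
handle top L [391.8 227. ] [413.2 228.6] 21.459729728027774 0.07462750570751256
handle top R [393.2 214.8] [413. 213.] 19.881649830937082 -0.09065988720074564
front floor [518.3 247. ] [520.8 214. ] 33.094561486745825 -1.4951831835580667
htop centre [402.8 220.8]
```

```bash
python3 - <<'E'
from h import *
print(tool([409.3,222.0,61],0.077))
E
```

```text
(array([ 0.0006, -0.0235,  0.1986]), np.float64(-0.1275))
```

Request:
send_rows --commands '[[[0,-0.01,0],-0.06],[[0.0006,-0.02,0.01],-0.12],[[0.0006,-0.0235,0.035],-0.1275],[[0.0006,-0.0235,0.07],-0.1275],[[0.0006,-0.0235,0.11],-0.1275],[[0.0006,-0.0235,0.145],-0.1275],[[0.0006,-0.0235,0.17],-0.1275],[[0.0006,-0.0235,0.18],-0.1275]]'

```text
clock: 27.87
eef_pos: [407.7, 221.4, 76.4]
eef_rot: [3.14, 0.004, 0.077]
wrist_force: [0.9, -0.5, -0.6]
finger_gap: 46.9
```

Request:
send_rows --commands '[[[0,0,0.006],0],[[0,0,0.012],0],[[0,0,0.0175],0],[[0,0,0.0175],0],[[0,0,0.0175],0],[[0,0,0.0175],0],[[0,0,0.0175],0],[[0,0,0.0175],0]]'

```text
clock: 28.53
eef_pos: [409.4, 222.2, 62.5]
eef_rot: [-3.141, -0.001, 0.077]
wrist_force: [-0.0, 1.1, 0.2]
finger_gap: 46.7
```

```bash
python3 - <<'E'
from h import *
st(); snap('wrist','w16.png')
E
```

```text
28.53 [409.4 222.2  62.5] [-3.1413e+00 -7.0000e-04  7.7300e-02] F [-0.   1.1  0.2] gap 46.7 j [0.42 0.3  1.9  0.   0.95 1.91]
```

View pics/w16.png

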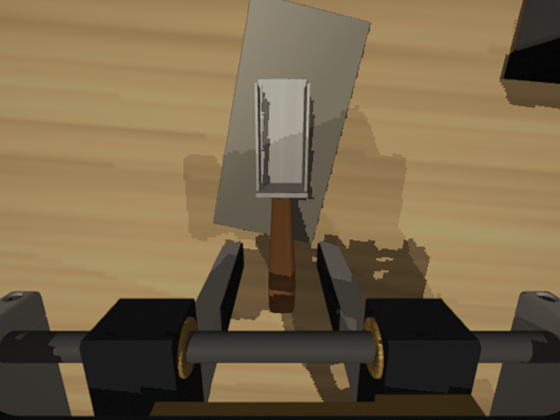

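Request:
send_rows --commands '[[[0,0,0.001],0],[[0,0,0.002],0],[[0,0,0.002],0],[[0,0,0.002],0],[[0,0,0.002],0],[[0,0,0.002],0],[[0,0,0.002],0],[[0,0,0.002],0]]' --hand 1 --force 40

```text
clock: 29.25
eef_pos: [409.1, 222.1, 60.0]
eef_rot: [3.142, 0.0, 0.077]
wrist_force: [1.0, 0.1, -0.8]
finger_gap: 14.1
```

Request:
send_rows --commands '[[[0,0,0],0],[[0,0,0],0],[[0,0,0],0],[[0,0,-0.01],0],[[0,0,-0.03],0],[[0,0,-0.055],0],[[0,0,-0.07],0],[[0,0,-0.075],0]]'

```text
clock: 29.92
eef_pos: [410.1, 222.5, 138.0]
eef_rot: [-3.14, -0.004, 0.077]
wrist_force: [-0.0, 1.1, -1.8]
finger_gap: 13.7
```

```bash
python3 - <<'E'
from h import *
st(); snap('wrist','w17.png'); snap('scene','s17.png'); zoom('s17.png',200,60,420,220,3.5,'z17.png')
E
```

```text
29.92 [410.1 222.5 138. ] [-3.1402 -0.0039  0.0774] F [-0.   1.1 -1.8] gap 13.7 j [ 0.42  0.18  1.83 -0.    1.12  1.91]
```

View pics/w17.png

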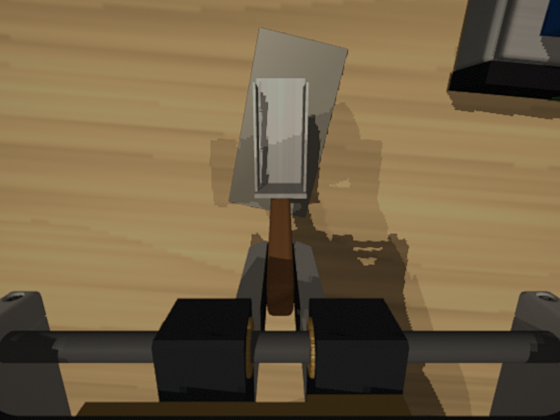

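View pics/z17.png

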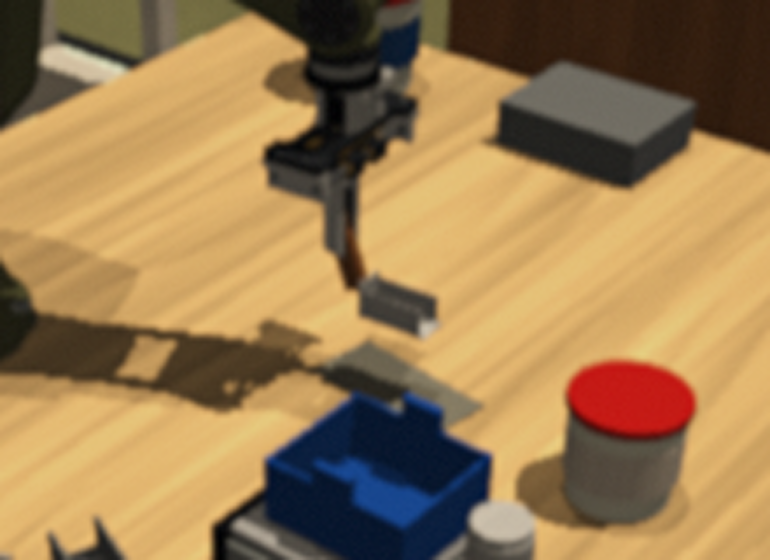

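```bash
python3 - <<'E'
from h import *
print(tool([571,-176,260],-0.41))
E
```

```text
(array([ 0.1305,  0.4095, -0.1241]), np.float64(0.4873))
```

Request:
send_rows --commands '[[[0,0,-0.035],0],[[0.005,0.012,-0.07],0.04],[[0.012,0.036,-0.1],0.09],[[0.022,0.07,-0.12],0.15],[[0.034,0.107,-0.124],0.21],[[0.046,0.145,-0.124],0.27],[[0.058,0.183,-0.124],0.33],[[0.07,0.221,-0.124],0.39]]'

```text
clock: 30.68
eef_pos: [496.1, 5.3, 257.9]
eef_rot: [3.141, 0.002, -0.316]
wrist_force: [1.0, 0.4, -0.5]
finger_gap: 13.9
```

```bash
python3 - <<'E'
from h import *
st(); print(tool([571,-176,260],-0.41))
E
```

```text
30.68 [496.1   5.3 257.9] [ 3.1412e+00  1.5000e-03 -3.1550e-01] F [ 1.   0.4 -0.5] gap 13.9 j [-0.06  0.14  1.59  0.    1.41  1.82]
(array([ 0.1274,  0.1491, -0.0022]), np.float64(0.0945))
```

Request:
send_rows --commands '[[[0.026,0.03,0],0.03],[[0.052,0.06,0],0.06],[[0.078,0.09,0],0.0945],[[0.1,0.116,0],0.0945],[[0.116,0.135,0],0.0945],[[0.122,0.142,0],0.0945],[[0.122,0.142,0],0.0945],[[0.122,0.142,0],0.0945]]'

```text
clock: 31.35
eef_pos: [568.1, -164.9, 257.9]
eef_rot: [-3.142, 0.002, -0.407]
wrist_force: [-0.4, -0.2, -0.8]
finger_gap: 13.9
```

Request:
send_rows --commands '[[[0,0,0],0],[[0,0,0],0],[[0,0,0],0],[[0,0,0],0],[[0,0,0],0],[[0,0,0],0],[[0,0,0],0],[[0,0,0],0]]'

```text
clock: 32.02
eef_pos: [568.4, -165.4, 259.1]
eef_rot: [-3.142, 0.0, -0.407]
wrist_force: [0.7, -0.6, -1.7]
finger_gap: 14.1
```

```bash
python3 - <<'E'
from h import *
st(); snap('wrist','w18.png'); zoom('w18.png',270,20,460,270,3.2,'z18.png')
E
```

```text
32.02 [ 568.4 -165.4  259.1] [-3.1416  0.     -0.4071] F [ 0.7 -0.6 -1.7] gap 14.1 j [-0.35  0.36  1.32  0.    1.46  1.63]
```

View pics/w18.png

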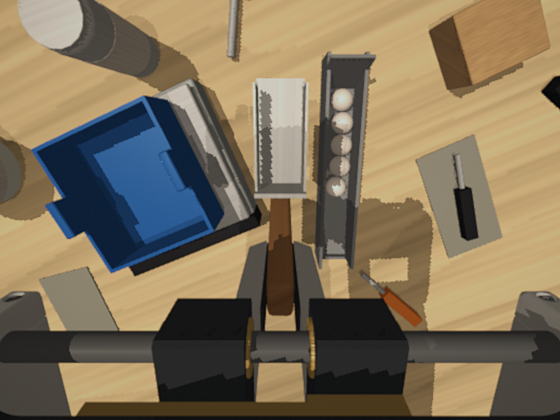

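View pics/z18.png

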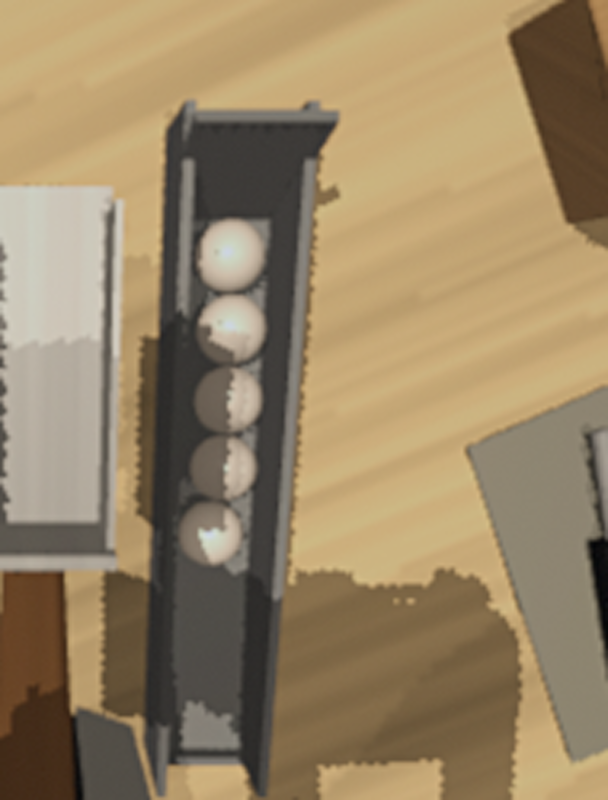

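```bash
python3 - <<'E'
from h import *
c=ld('w18.png'); q=lambda u,v,z:w(c,270+u/3.2,20+v/3.2,z)[:2]
L=[q(195,160,56),q(168,770,56)];R=[q(304,160,56),q(257,795,56)]
Lo=[q(182,160,56),q(157,795,56)];Ro_=[q(317,160,56),q(268,795,56)]
for X in(L,R,Lo,Ro_):
  d=X[0]-X[1]; print(X,np.arctan2(d[1],d[0]))
y=-.41; n=np.array([-np.sin(y),np.cos(y)]);t=np.array([np.cos(y),np.sin(y)])
for nm,X in(('L',L),('R',R),('Lo',Lo),('Ro',Ro_)): print(nm,[ (x@n,x@t) for x in X])
print('foot',[ (q(*p,6)@n,q(*p,6)@t) for p in((198,218),(268,220))],'near top',[ (q(*p,24)@n,q(*p,24)@t) for p in((180,757),(240,763))])
print('farwall top',[ (q(*p,81)@n,q(*p,81)@t) for p in((195,113),(335,113))])
print('balls',[np.round((q(*p,20)@n,q(*p,20)@t),1) for p in((231,255),(231,328),(228,400),(223,467),(210,532))])
E
```

```text
[array([ 672.3, -273.3]), array([ 450.5, -177.3])] -0.4084775581599634
[array([ 656.7, -309.5]), array([ 424. , -208.5])] -0.40949861740401383
[array([ 674.2, -269. ]), array([ 441.3, -168.6])] -0.40701448565966253
[array([ 654.8, -313.8]), array([ 422.1, -212.9])] -0.40913694612226337
L [(np.float64(17.335930328149278), np.float64(725.5202585177464)), (np.float64(16.967980371598422), np.float64(483.83636453051884))]
R [(np.float64(-22.082148974368753), np.float64(725.6428313548435)), (np.float64(-22.20933649186685), np.float64(471.96927375899276))]
Lo [(np.float64(22.03690758943115), np.float64(725.548767970765)), (np.float64(21.2797257126462), np.float64(471.9309518071415))]
Ro [(np.float64(-26.783126235650624), np.float64(725.614321901825)), (np.float64(-27.00202583543032), np.float64(471.9806252387727))]
foot [(np.float64(7.333768373127076), np.float64(710.7860549008044)), (np.float64(-21.741255150641205), np.float64(710.1204671212306))] near top [(np.float64(6.69393371557052), np.float64(474.9992855272643)), (np.float64(-21.44776911749991), np.float64(471.96538347624863))]
farwall top [(np.float64(21.90794738328541), np.float64(736.2904330774991)), (np.float64(-24.810808483258764), np.float64(736.4240380259237))]
balls [array([ -4.6, 695.5]), array([ -6.3, 667. ]), array([ -6.7, 637.7]), array([ -6.3, 609.5]), array([ -2.2, 580.9])]
```

```bash
cat >> h.py <<'E'
BY=-.409; _n=np.array([-np.sin(-.41),np.cos(-.41)]);_t=np.array([np.cos(-.41),np.sin(-.41)])
def bw(binx,z,n=-2.8):
    p=(626+binx)*_t+n*_n; return [p[0],p[1],z]
def lip(binx,z): # TCP for lip at bin x, scoop bottom at z (level)
    return bw(binx-110.5,z+57)
def wb(p=None):
    p=manip.read_state()['eef_pos'] if p is None else np.array(p)
    return np.round([p[:2]@_t-626, p[:2]@_n, p[2]],1)
E
python3 - <<'E'
from h import *
print(tool(lip(-62,100),BY),tool(lip(-62,60),BY),tool(lip(-62,16),BY))
E
```

```text
(array([-0.134 ,  0.0773,  0.1021]), np.float64(0.0017)) (array([-0.134 ,  0.0773,  0.1421]), np.float64(0.0017)) (array([-0.134 ,  0.0773,  0.1861]), np.float64(0.0017))
```

Request:
send_rows --commands '[[[-0.025,0.014,0],0.0017],[[-0.055,0.03,0],0.0017],[[-0.085,0.048,0.01],0.0017],[[-0.112,0.064,0.035],0.0017],[[-0.128,0.074,0.06],0.0017],[[-0.134,0.0773,0.085],0.0017],[[-0.134,0.0773,0.1],0.0017],[[-0.134,0.0773,0.1],0.0017]]'

```text
clock: 32.73
eef_pos: [413.3, -182.9, 156.7]
eef_rot: [-3.141, 0.004, -0.41]
wrist_force: [-0.5, 0.2, -2.4]
finger_gap: 14.0
```

Request:
send_rows --commands '[[[0,0,0],0],[[0,0,0],0],[[0,0,0],0],[[0,0,0],0],[[0,0,0],0],[[0,0,0],0],[[0,0,0],0],[[0,0,0],0]]'

```text
clock: 33.4
eef_pos: [414.8, -183.4, 159.1]
eef_rot: [-3.142, -0.0, -0.409]
wrist_force: [1.0, 0.3, -2.2]
finger_gap: 13.8
```

```bash
python3 - <<'E'
from h import *
st(); print(wb(), tool(lip(-62,16),BY)); snap('wrist','w19.png');
E
```

```text
33.4 [ 414.8 -183.4  159.1] [-3.1416 -0.     -0.4089] F [ 1.   0.3 -2.2] gap 13.8 j [-0.5   0.13  1.84  0.    1.17  1.48]
[-172.5   -2.8  159.1] (array([-0.    , -0.    ,  0.0861]), np.float64(0.0001))
```

View pics/w19.png

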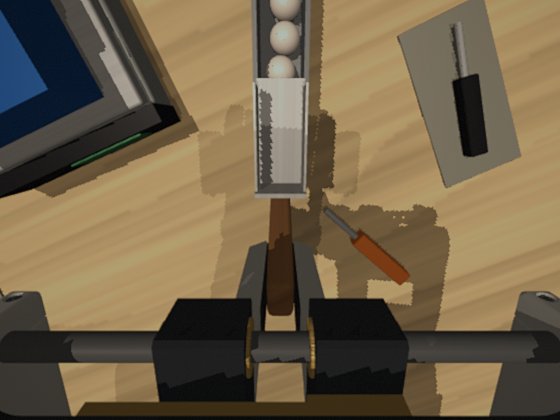

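```bash
python3 - <<'E'
from h import *
zoom('w19.png',235,0,325,110,7,'z19.png'); c=ld('w19.png')
p=[bw(-40,56,n) for n in(-2.6+20,-2.6-20)]; print(px(c,p))
E
```

```text
[[257.6  58.4]
 [304.8  58.4]]
```

View pics/z19.png

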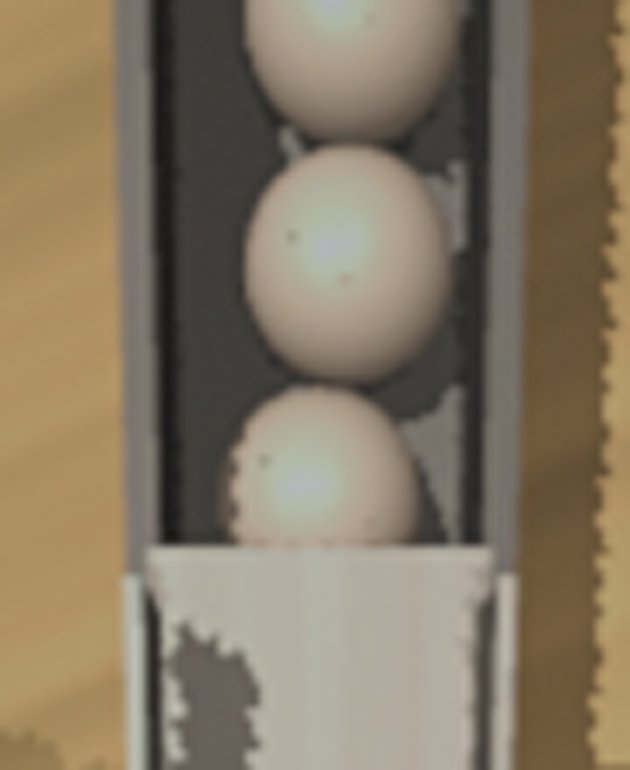

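Request:
send_rows --commands '[[[0,0,0.01],0],[[0,0,0.025],0],[[0,0,0.04],0],[[0,0,0.055],0],[[0,0,0.065],0],[[0,0,0.072],0],[[0,0,0.076],0],[[0,0,0.078],0]]'

```text
clock: 34.12
eef_pos: [414.7, -183.4, 80.7]
eef_rot: [-3.142, 0.0, -0.409]
wrist_force: [0.5, -0.3, -2.4]
finger_gap: 13.7
```

Request:
send_rows --commands '[[[0,0,0.002],0],[[0,0,0.004],0],[[0,0,0.006],0],[[0,0,0.007],0],[[0,0,0.007],0],[[0,0,0.007],0],[[0,0,0.007],0],[[0,0,0.007],0]]'

```text
clock: 34.78
eef_pos: [414.9, -183.4, 74.2]
eef_rot: [-3.142, -0.0, -0.409]
wrist_force: [0.1, 0.5, -1.0]
finger_gap: 13.5
```

```bash
python3 - <<'E'
from h import *
st(); print(wb()); snap('wrist','w20.png')
E
```

```text
34.78 [ 414.9 -183.4   74.2] [-3.1416e+00 -3.0000e-04 -4.0890e-01] F [ 0.1  0.5 -1. ] gap 13.5 j [-0.5   0.25  1.92  0.    0.97  1.48]
[-172.4   -2.8   74.2]
```

View pics/w20.png

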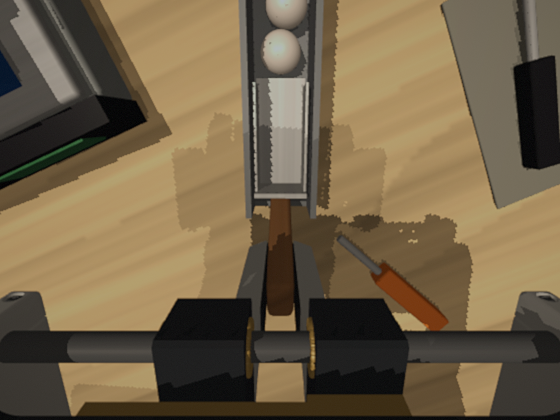

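Request:
send_rows --commands '[[[0.002,0,0],0],[[0.004,0,0],0],[[0.006,0,0],0],[[0.008,0,0],0],[[0.008,0,0],0],[[0.008,0,0],0],[[0.008,0,0],0],[[0.008,0,0],0]]'

```text
clock: 35.5
eef_pos: [422.1, -186.5, 74.0]
eef_rot: [-3.142, 0.0, -0.409]
wrist_force: [-0.5, -0.1, -1.5]
finger_gap: 13.4
```

Request:
send_rows --commands '[[[0,0,0],0],[[0,0,0],0],[[0,0,0],0],[[0,0,0],0],[[0,0,0],0],[[0,0,0],0],[[0,0,0],0],[[0,0,0],0]]' --hand 0.55

```text
clock: 36.17
eef_pos: [422.1, -186.6, 74.0]
eef_rot: [-3.142, -0.0, -0.409]
wrist_force: [-0.2, 0.4, -0.7]
finger_gap: 20.9
```

```bash
python3 - <<'E'
from h import *
st(); print(wb()); snap('wrist','w21.png')
E
```

```text
36.17 [ 422.1 -186.6   74. ] [-3.1416 -0.     -0.4089] F [-0.2  0.4 -0.7] gap 20.9 j [-0.5   0.27  1.9   0.    0.97  1.48]
[-164.5   -2.8   74. ]
```

View pics/w21.png

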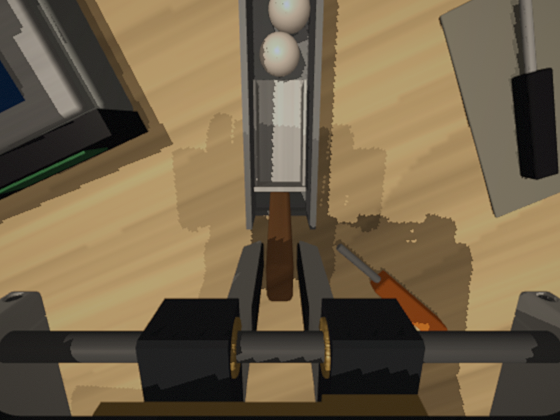

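Request:
send_rows --commands '[[[0.003,0,0.001],0],[[0.006,0,0.002],0],[[0.006,0,0.003],0],[[0.006,0,0.003],0],[[0.006,0,0.003],0],[[0.006,0,0.003],0],[[0.006,0,0.003],0],[[0.006,0,0.003],0]]'

```text
clock: 36.88
eef_pos: [427.6, -188.9, 71.1]
eef_rot: [-3.142, -0.0, -0.409]
wrist_force: [0.4, -0.4, -0.1]
finger_gap: 20.9
```

Request:
send_rows --commands '[[[0,0,0],0],[[0,0,0],0],[[0,0,0],0],[[0,0,0],0],[[0,0,0],0],[[0,0,0],0],[[0,0,0],0],[[0,0,0],0]]' --hand 1 --force 15

```text
clock: 37.55
eef_pos: [427.6, -189.0, 71.1]
eef_rot: [3.142, -0.0, -0.409]
wrist_force: [-0.4, 0.4, 1.2]
finger_gap: 13.9
```

```bash
python3 - <<'E'
from h import *
st(); print(wb()); snap('wrist','w22.png'); zoom('w22.png',235,0,325,320,2.5,'z22.png')
E
```

```text
37.55 [ 427.6 -189.    71.1] [ 3.1416 -0.     -0.4089] F [-0.4  0.4  1.2] gap 13.9 j [-0.49  0.29  1.88 -0.    0.97  1.49]
[-158.5   -2.9   71.1]
```

View pics/z22.png

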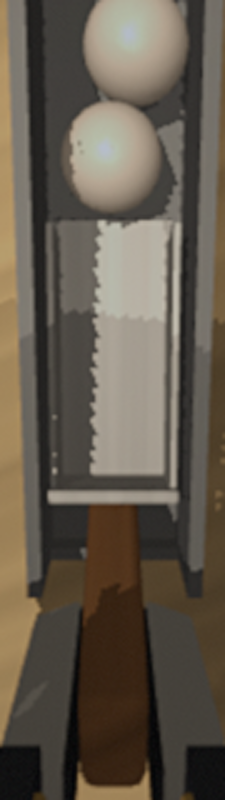

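Request:
send_rows --commands '[[[0.004,0,0],0],[[0.01,0,0],0],[[0.017,0,0],0],[[0.025,0,0],0],[[0.033,0,0],0],[[0.041,0,0],0],[[0.048,0,0],0],[[0.052,0,0],0]]' --force 25

```text
clock: 38.27
eef_pos: [476.2, -210.0, 70.9]
eef_rot: [-3.142, -0.0, -0.409]
wrist_force: [-3.0, 1.1, 3.3]
finger_gap: 13.8
```

```bash
python3 - <<'E'
from h import *
st(); print(wb()); snap('wrist','w23.png'); zoom('w23.png',235,0,325,320,2.5,'z23.png')
E
```

```text
38.27 [ 476.2 -210.    70.9] [-3.1416e+00 -1.0000e-04 -4.0890e-01] F [-3.   1.1  3.3] gap 13.8 j [-0.49  0.39  1.74  0.    1.01  1.49]
[-105.5   -2.8   70.9]
```

View pics/z23.png

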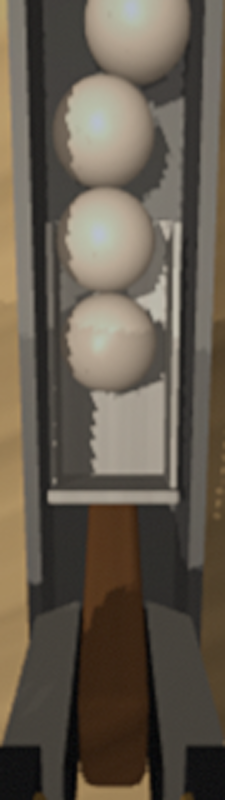

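Request:
send_rows --commands '[[[0.004,0,0],0],[[0.008,0,0],0],[[0.012,0,0],0],[[0.016,0,0],0],[[0.02,0,0],0],[[0.022,0,0],0],[[0.022,0,0],0],[[0.022,0,0],0]]'

```text
clock: 38.98
eef_pos: [495.5, -218.1, 71.0]
eef_rot: [-3.141, 0.001, -0.409]
wrist_force: [-4.4, 4.0, 3.2]
finger_gap: 14.3
```

```bash
python3 - <<'E'
from h import *
st(); print(wb()); snap('wrist','w24.png'); zoom('w24.png',235,0,325,320,2.5,'z24.png')
E
```

```text
38.98 [ 495.5 -218.1   71. ] [-3.1413e+00  1.0000e-03 -4.0860e-01] F [-4.4  4.   3.2] gap 14.3 j [-0.48  0.43  1.68  0.    1.03  1.5 ]
[-84.6  -2.5  71. ]
```

View pics/z24.png

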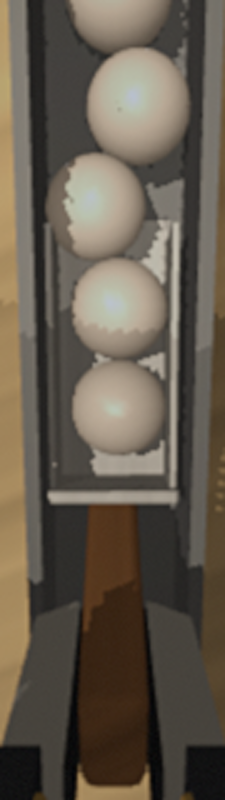

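Request:
send_rows --commands '[[[-0.004,0,0],0],[[-0.008,0,0.001],0],[[-0.01,0,0.004],0],[[-0.012,0,0.007],0],[[-0.014,0,0.01],0],[[-0.017,0,0.0113],0],[[-0.02,0,0.0125],0],[[-0.02,0,0.0125],0]]'

```text
clock: 39.7
eef_pos: [477.8, -210.7, 59.1]
eef_rot: [3.141, -0.003, -0.409]
wrist_force: [3.1, -0.7, 4.0]
finger_gap: 13.7
```

```bash
python3 - <<'E'
from h import *
st(); print(wb()); snap('wrist','w25.png'); zoom('w25.png',235,0,325,320,2.5,'z25.png')
E
```

```text
39.7 [ 477.8 -210.7   59.1] [ 3.1415e+00 -3.0000e-03 -4.0900e-01] F [ 3.1 -0.7  4. ] gap 13.7 j [-0.49  0.41  1.74  0.    0.98  1.49]
[-103.8   -2.8   59.1]
```

View pics/z25.png

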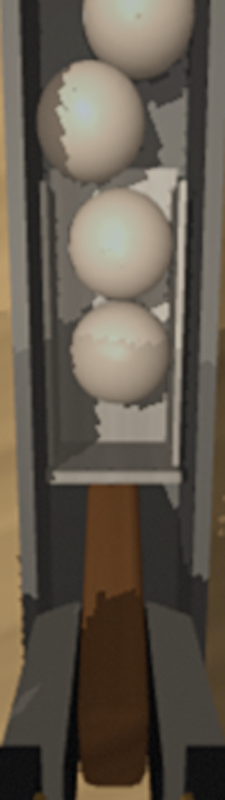

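```bash
cat >> h.py <<'E'
def lippx(off=(104.5,-65.1),th0=-.095):
    M=manip.camera_model('wrist'); K=M['K'];T=np.linalg.inv(M['mount'])
    r={}
    for th in np.arange(-.2,.31,.05):
        a=th-th0; x=off[0]*np.cos(a)-off[1]*np.sin(a); z=off[0]*np.sin(a)+off[1]*np.cos(a)
        p=T@[x,0,-z,1]; q=K@p[:3]; r[round(th,2)]=round(q[1]/q[2],1)
    return r
E
python3 - <<'E'
from h import *
print(lippx()); print(lippx((110.5,-57),0))
E
```

```text
{np.float64(-0.2): np.float64(100.7), np.float64(-0.15): np.float64(95.2), np.float64(-0.1): np.float64(89.9), np.float64(-0.05): np.float64(84.6), np.float64(-0.0): np.float64(79.4), np.float64(0.05): np.float64(74.3), np.float64(0.1): np.float64(69.3), np.float64(0.15): np.float64(64.5), np.float64(0.2): np.float64(59.8), np.float64(0.25): np.float64(55.4), np.float64(0.3): np.float64(51.1)}
{np.float64(-0.2): np.float64(101.0), np.float64(-0.15): np.float64(95.5), np.float64(-0.1): np.float64(90.0), np.float64(-0.05): np.float64(84.6), np.float64(-0.0): np.float64(79.3), np.float64(0.05): np.float64(74.1), np.float64(0.1): np.float64(69.0), np.float64(0.15): np.float64(64.0), np.float64(0.2): np.float64(59.2), np.float64(0.25): np.float64(54.6), np.float64(0.3): np.float64(50.2)}
```

Request:
send_rows --commands '[[[0,0,0],0],[[0,0,0],0],[[0,0,0],0],[[0,0,0],0],[[0,0,-0.003],0],[[0,0,-0.01],0],[[0,0,-0.02],0],[[0,0,-0.03],0]]' --force 50

```text
clock: 40.42
eef_pos: [476.8, -210.2, 89.2]
eef_rot: [-3.142, 0.001, -0.409]
wrist_force: [1.0, -0.7, -2.2]
finger_gap: 13.6
```

```bash
python3 - <<'E'
from h import *
st(); print(wb()); snap('wrist','w26.png'); zoom('w26.png',235,0,325,320,2.5,'z26.png')
E
```

```text
40.42 [ 476.8 -210.2   89.2] [-3.1415e+00  1.3000e-03 -4.0890e-01] F [ 1.  -0.7 -2.2] gap 13.6 j [-0.49  0.37  1.72 -0.    1.05  1.49]
[-104.9   -2.8   89.2]
```

View pics/z26.png

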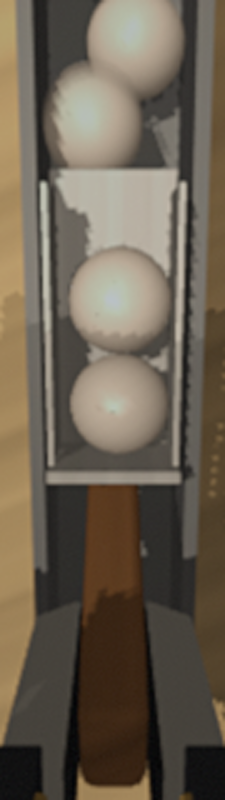

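Request:
send_rows --commands '[[[0,0,-0.015],0],[[0,0,-0.035],0],[[0,0,-0.055],0],[[0,0,-0.075],0],[[0,0,-0.095],0],[[0,0,-0.115],0],[[0,0,-0.13],0],[[0,0,-0.135],0]]'

```text
clock: 41.13
eef_pos: [477.8, -210.7, 226.4]
eef_rot: [3.141, -0.004, -0.409]
wrist_force: [-0.7, -0.7, -2.5]
finger_gap: 13.9
```

```bash
python3 - <<'E'
from h import *
st(); print(tool([540,-23,225],-0.005)); snap('wrist','w27.png')
E
```

```text
41.13 [ 477.8 -210.7  226.4] [ 3.1413 -0.0039 -0.4089] F [-0.7 -0.7 -2.5] gap 13.9 j [-0.49  0.22  1.57  0.    1.35  1.49]
(array([-0.0175, -0.197 ,  0.0013]), np.float64(-0.4039))
```

View pics/w27.png

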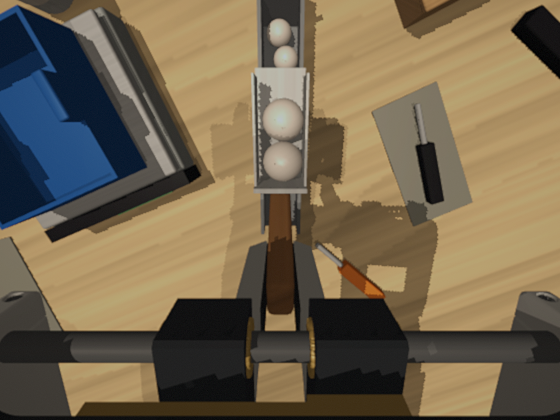

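Request:
send_rows --commands '[[[-0.0005,-0.005,0],-0.01],[[-0.0013,-0.015,0],-0.03],[[-0.0026,-0.029,0],-0.06],[[-0.004,-0.045,0],-0.095],[[-0.0055,-0.062,0],-0.13],[[-0.007,-0.08,0],-0.165],[[-0.0087,-0.098,0],-0.2],[[-0.0103,-0.116,0],-0.235]]'

```text
clock: 41.85
eef_pos: [513.8, -98.1, 222.3]
eef_rot: [-3.141, 0.002, -0.171]
wrist_force: [-0.5, 0.4, -2.1]
finger_gap: 13.8
```

```bash
python3 - <<'E'
from h import *
st(); print(tool([540,-23,225],-0.005))
E
```

```text
41.85 [513.8 -98.1 222.3] [-3.1413e+00  2.0000e-03 -1.7060e-01] F [-0.5  0.4 -2.1] gap 13.8 j [-0.26  0.23  1.57  0.    1.34  1.48]
(array([ 0.0131, -0.0785, -0.0027]), np.float64(-0.1656))
```

Request:
send_rows --commands '[[[0.003,-0.018,0],-0.035],[[0.006,-0.034,0],-0.07],[[0.0085,-0.048,0],-0.1],[[0.0105,-0.06,0],-0.13],[[0.012,-0.069,0],-0.15],[[0.013,-0.074,0],-0.16],[[0.013,-0.077,0],-0.166],[[0.013,-0.078,0],-0.166]]'

```text
clock: 42.52
eef_pos: [540.1, -25.1, 223.3]
eef_rot: [-3.142, 0.0, -0.008]
wrist_force: [-0.3, 0.4, -2.1]
finger_gap: 13.9
```

Request:
send_rows --commands '[[[0,0,0.003],0],[[0,0,0.008],0],[[0,0,0.014],0],[[0,0,0.02],0],[[0,0,0.024],0],[[0,0,0.026],0],[[0,0,0.026],0],[[0,0,0.026],0]]'

```text
clock: 43.18
eef_pos: [540.2, -25.4, 197.6]
eef_rot: [3.142, 0.0, -0.008]
wrist_force: [0.1, 0.4, -1.6]
finger_gap: 14.1
```

```bash
python3 - <<'E'
from h import *
st(); snap('wrist','w28.png'); snap('top','t28.png'); zoom('t28.png',180,120,360,290,3.5,'z28.png')
E
```

```text
43.18 [540.2 -25.4 197.6] [ 3.1416  0.     -0.008 ] F [ 0.1  0.4 -1.6] gap 14.1 j [-0.11  0.29  1.56 -0.    1.3   1.46]
```

View pics/w28.png

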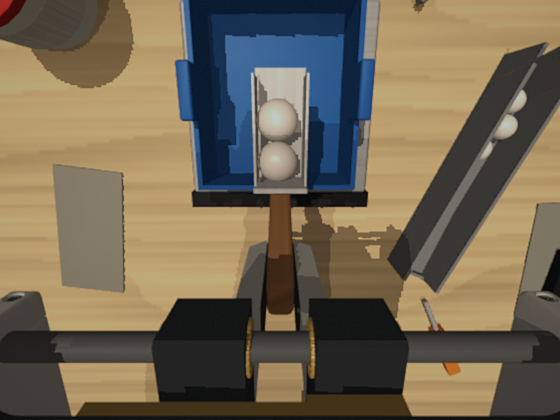

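View pics/z28.png

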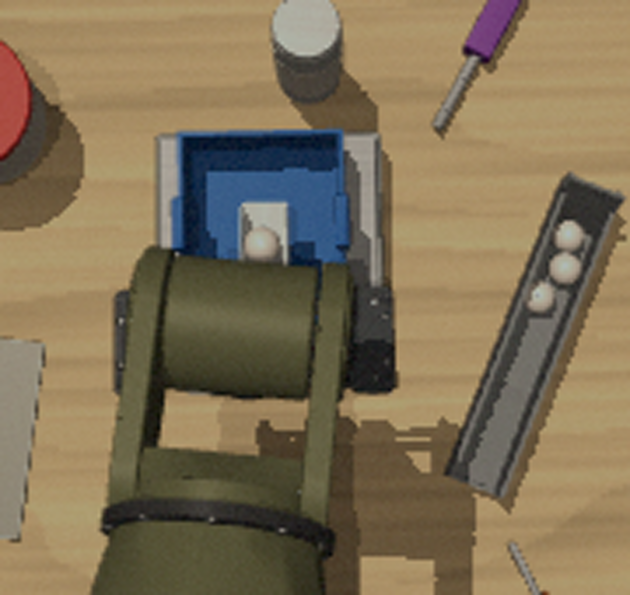

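Request:
send_rows --commands '[[[0.006,0.001,0],0],[[0.022,0.001,0],0],[[0.044,0.001,0],0],[[0.01,0.001,0],0],[[-0.03,0.001,0],0],[[-0.07,0.001,0],0],[[-0.1,0.001,0],0],[[-0.1,0.001,0],0]]'

```text
clock: 43.95
eef_pos: [436.8, -25.4, 197.8]
eef_rot: [3.142, 0.0, -0.008]
wrist_force: [-0.2, 0.8, -1.1]
finger_gap: 13.7
```

```bash
python3 - <<'E'
from h import *
st(); snap('wrist','w29.png'); snap('top','t29.png'); zoom('t29.png',180,120,360,290,3.5,'z29.png')
E
```

```text
43.95 [436.8 -25.4 197.8] [ 3.1415e+00  5.0000e-04 -7.9000e-03] F [-0.2  0.8 -1.1] gap 13.7 j [-0.14  0.05  1.83 -0.    1.26  1.44]
```

View pics/w29.png

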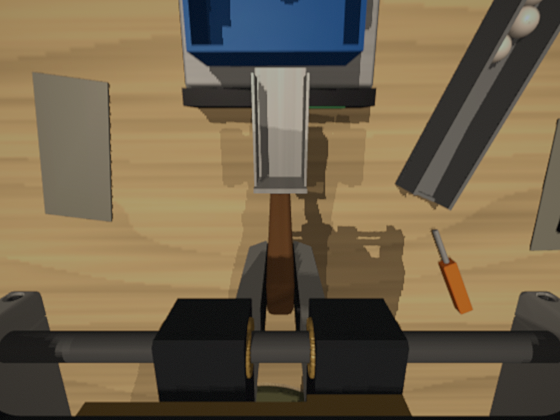

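View pics/z29.png

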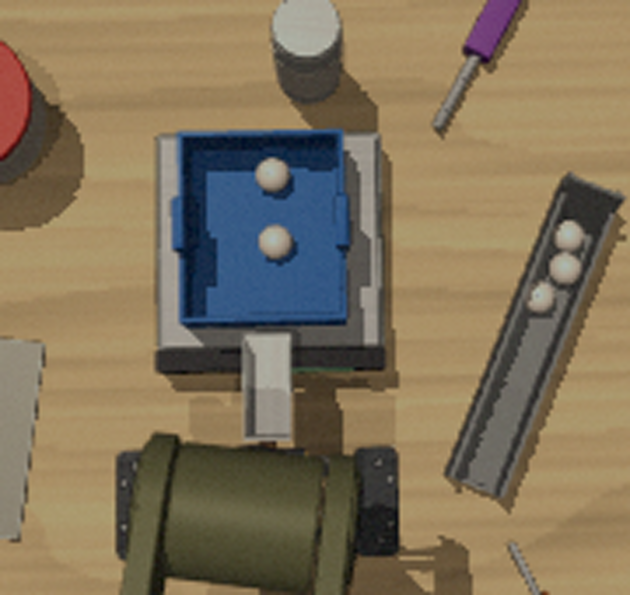

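```bash
python3 - <<'E'
from h import *
c=ld('t29.png')
for u,v in((569,237),(565,268),(541,297)): print(wb(w(c,180+u/3.5,120+v/3.5,20)))
P=np.array([w(c,180+u/3.5,120+v/3.5,130)[:2] for u,v in((178,132),(342,132),(347,322),(182,322))]);print(P,P.mean(0))
P=np.array([w(c,180+u/3.5,120+v/3.5,65)[:2] for u,v in((157,134),(380,134),(384,348),(158,348))]);print(P,P.mean(0))
print(tool(bw(-30-104,130),-.409))
E
```

```text
[74.7 -3.6 20. ]
[ 48.6 -10.2  20. ]
[17.6 -0.3 20. ]
[[717.1  40. ]
 [714.4 -88.4]
 [565.  -88.7]
 [567.9  39.1]] [641.1 -24.5]
[[ 729.1   63.8]
 [ 725.1 -121. ]
 [ 547.4 -119.6]
 [ 551.7   65.3]] [638.325 -27.875]
(array([0.0108, 0.1729, 0.0686]), np.float64(0.4008))
```

```bash
python3 - <<'E'
from h import *
print(tool(bw(-112,180),-.409))
E
```

```text
(array([0.0312, 0.1815, 0.0186]), np.float64(0.4008))
```

Request:
send_rows --commands '[[[0.004,0.023,0],0.05],[[0.009,0.052,0],0.11],[[0.014,0.082,0],0.18],[[0.019,0.112,0],0.25],[[0.024,0.142,0],0.31],[[0.028,0.165,0],0.37],[[0.031,0.178,0],0.4],[[0.031,0.181,0],0.401]]'

```text
clock: 44.72
eef_pos: [470.6, -208.6, 197.1]
eef_rot: [3.142, 0.0, -0.412]
wrist_force: [0.0, 1.0, -1.7]
finger_gap: 13.5
```

Request:
send_rows --commands '[[[0,0,0],0],[[0,0,0],0],[[0,0,0],0],[[0,0,0],0],[[0,0,0],0],[[0,0,0],0],[[0,0,0],0],[[0,0,0],0]]'

```text
clock: 45.38
eef_pos: [469.7, -206.6, 197.6]
eef_rot: [-3.142, -0.0, -0.409]
wrist_force: [0.2, 0.7, -2.2]
finger_gap: 13.8
```

```bash
python3 - <<'E'
from h import *
st(); print(wb(),tool(bw(-112,120),-.409)); snap('wrist','w30.png')
E
```

```text
45.38 [ 469.7 -206.6  197.6] [-3.1416e+00 -1.0000e-04 -4.0870e-01] F [ 0.2  0.7 -2.2] gap 13.8 j [-0.49  0.22  1.63  0.    1.28  1.49]
[-112.8   -2.3  197.6] (array([0.0008, 0.0005, 0.0776]), np.float64(0.0003))
```

View pics/w30.png

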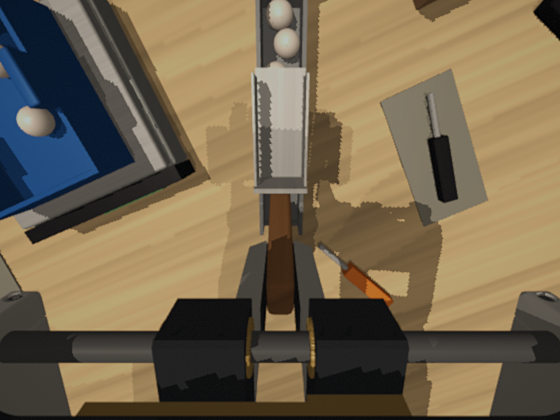

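Request:
send_rows --commands '[[[0.0005,0.0005,0.012],0],[[0.0005,0.0005,0.03],0],[[0.0005,0.0005,0.05],0],[[0.0005,0.0005,0.07],0],[[0.0005,0.0005,0.09],0],[[0.0005,0.0005,0.107],0],[[0.0005,0.0005,0.118],0],[[0.0005,0.0005,0.122],0]]'

```text
clock: 46.1
eef_pos: [469.4, -207.1, 74.1]
eef_rot: [-3.141, 0.002, -0.409]
wrist_force: [0.4, 0.8, -1.8]
finger_gap: 13.6
```

Request:
send_rows --commands '[[[0,0,0.003],0],[[0,0,0.006],0],[[0,0,0.009],0],[[0,0,0.01],0],[[0,0,0.01],0],[[0,0,0.01],0],[[0,0,0.01],0],[[0,0,0.01],0]]'

```text
clock: 46.77
eef_pos: [470.1, -207.5, 65.8]
eef_rot: [3.142, -0.0, -0.409]
wrist_force: [0.9, 0.1, -1.5]
finger_gap: 13.9
```

```bash
python3 - <<'E'
from h import *
st(); print(wb()); snap('wrist','w31.png'); zoom('w31.png',235,0,325,320,2.5,'z31.png')
E
```

```text
46.77 [ 470.1 -207.5   65.8] [ 3.1415e+00 -4.0000e-04 -4.0890e-01] F [ 0.9  0.1 -1.5] gap 13.9 j [-0.49  0.39  1.76 -0.    0.99  1.49]
[-112.2   -2.9   65.8]
```

View pics/z31.png

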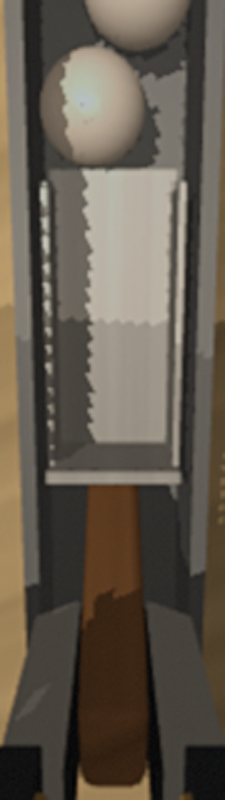

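Request:
send_rows --commands '[[[0,0,0.001],0],[[0,0,0.002],0],[[0,0,0.002],0],[[0,0,0.002],0],[[0,0,0.002],0],[[0,0,0.002],0],[[0,0,0.002],0],[[0,0,0.002],0]]' --hand 0.55

```text
clock: 47.48
eef_pos: [470.0, -207.4, 63.6]
eef_rot: [3.142, -0.0, -0.409]
wrist_force: [1.1, -0.8, -0.7]
finger_gap: 21.0
```

```bash
python3 - <<'E'
from h import *
st(); print(wb()); snap('wrist','w32.png'); zoom('w32.png',235,0,325,320,2.5,'z32.png')
E
```

```text
47.48 [ 470.  -207.4   63.6] [ 3.1416e+00 -1.0000e-04 -4.0890e-01] F [ 1.1 -0.8 -0.7] gap 21.0 j [-0.49  0.39  1.76  0.    0.99  1.49]
[-112.3   -2.9   63.6]
```

View pics/z32.png

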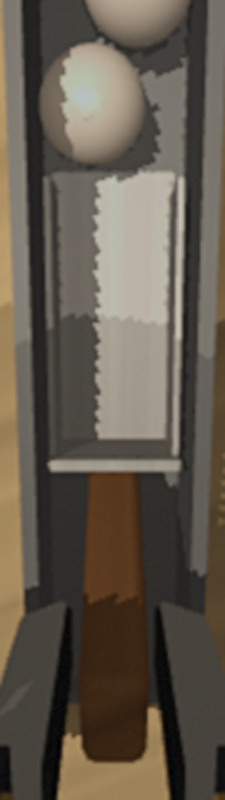

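Request:
send_rows --commands '[[[0.003,0,0],0],[[0.006,0,0],0],[[0.007,0,0],0],[[0.007,0,0],0],[[0.007,0,0],0],[[0.007,0,0],0],[[0.007,0,0],0],[[0.007,0,0],0]]'

```text
clock: 48.2
eef_pos: [476.3, -210.2, 63.6]
eef_rot: [-3.142, 0.0, -0.409]
wrist_force: [-0.6, 0.0, 0.3]
finger_gap: 21.1
```

Request:
send_rows --commands '[[[0,0,0],0],[[0,0,0],0],[[0,0,0],0],[[0,0,0],0],[[0,0,0],0],[[0,0,0],0],[[0,0,0],0],[[0,0,0],0]]' --hand 1 --force 20

```text
clock: 48.87
eef_pos: [476.4, -210.2, 63.6]
eef_rot: [-3.142, -0.0, -0.409]
wrist_force: [-1.0, 0.2, 0.2]
finger_gap: 13.7
```

```bash
python3 - <<'E'
from h import *
st(); print(wb()); c=snap('wrist','w33.png'); zoom('w33.png',235,0,325,320,2.5,'z33.png'); print(px(c,[bw(x,6) for x in(-20,-10,-5,0,10,85)]), px(c,[bw(x,20) for x in(18,46,74)]))
E
```

```text
48.87 [ 476.4 -210.2   63.6] [-3.1416 -0.     -0.4089] F [-1.   0.2  0.2] gap 13.7 j [-0.49  0.4   1.74  0.    1.    1.49]
[-105.3   -2.9   63.6]
[[281.5 115.9]
 [281.5 101.7]
 [281.5  94.5]
 [281.5  87.2]
 [281.6  72.2]
 [281.8 -53.3]] [[281.7  56. ]
 [281.8   7.9]
 [281.9 -44.3]]
```

View pics/z33.png

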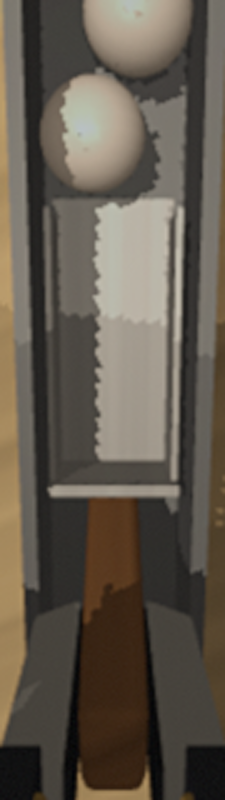

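Request:
send_rows --commands '[[[0.004,0,0],0],[[0.009,0,0],0],[[0.015,0,0],0],[[0.021,0,0],0],[[0.027,0,0],0],[[0.033,0,0],0],[[0.038,0,0],0],[[0.04,0,0],0]]'

```text
clock: 49.58
eef_pos: [513.7, -226.4, 63.5]
eef_rot: [3.142, 0.0, -0.409]
wrist_force: [-6.5, 3.0, 5.3]
finger_gap: 14.1
```

```bash
python3 - <<'E'
from h import *
st(); print(wb()); c=snap('wrist','w34.png'); zoom('w34.png',235,0,325,320,2.5,'z34.png')
E
```

```text
49.58 [ 513.7 -226.4   63.5] [ 3.1416e+00  1.0000e-04 -4.0900e-01] F [-6.5  3.   5.3] gap 14.1 j [-0.48  0.48  1.63 -0.    1.04  1.5 ]
[-64.6  -2.9  63.5]
```

View pics/z34.png

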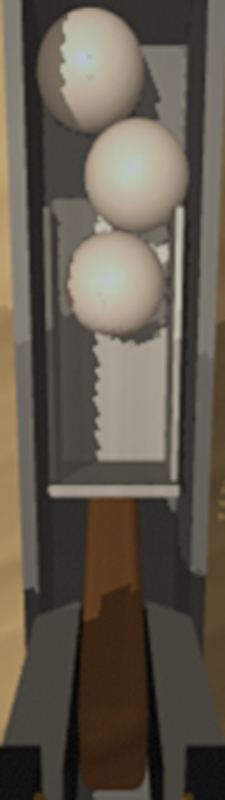

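Request:
send_rows --commands '[[[0.002,0,-0.0005],0],[[0.005,0,-0.0005],0],[[0.008,0,-0.0005],0],[[0.011,0,-0.0005],0],[[0.014,0,-0.0005],0],[[0.017,0,-0.0005],0],[[0.02,0,-0.0005],0],[[0.02,0,-0.0005],0]]'

```text
clock: 50.3
eef_pos: [531.9, -234.2, 64.0]
eef_rot: [-3.142, -0.0, -0.409]
wrist_force: [0.3, -0.2, -1.5]
finger_gap: 13.4
```

```bash
python3 - <<'E'
from h import *
st(); print(wb()); c=snap('wrist','w35.png'); zoom('w35.png',235,0,325,320,2.5,'z35.png')
E
```

```text
50.3 [ 531.9 -234.2   64. ] [-3.1416e+00 -3.0000e-04 -4.0880e-01] F [ 0.3 -0.2 -1.5] gap 13.4 j [-0.48  0.52  1.57  0.    1.06  1.5 ]
[-44.8  -2.8  64. ]
```

View pics/z35.png

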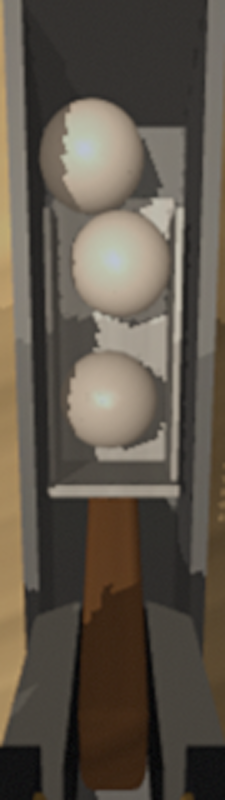

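Request:
send_rows --commands '[[[0.002,0,0],0],[[0.005,0,0],0],[[0.008,0,0],0],[[0.011,0,0],0],[[0.014,0,0],0],[[0.016,0,0],0],[[0.016,0,0],0],[[0.016,0,0],0]]'

```text
clock: 51.02
eef_pos: [546.2, -240.4, 63.9]
eef_rot: [-3.142, 0.0, -0.409]
wrist_force: [-0.9, 0.8, -2.4]
finger_gap: 14.0
```

```bash
python3 - <<'E'
from h import *
st(); print(wb()); c=snap('wrist','w36.png'); zoom('w36.png',235,0,325,320,2.5,'z36.png')
E
```

```text
51.02 [ 546.2 -240.4   63.9] [-3.1415e+00  1.0000e-04 -4.0890e-01] F [-0.9  0.8 -2.4] gap 14.0 j [-0.48  0.55  1.52  0.    1.08  1.5 ]
[-29.3  -2.8  63.9]
```

View pics/z36.png

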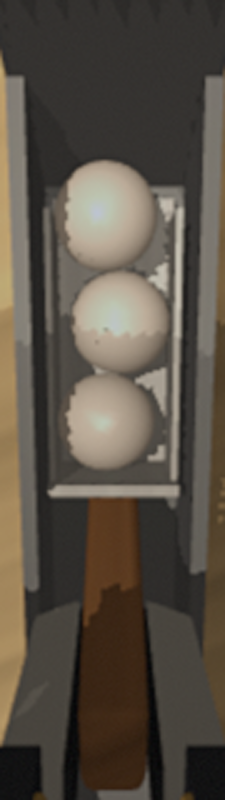

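Request:
send_rows --commands '[[[0,0,0.0012],0],[[-0.0005,0,0.0024],0],[[-0.002,0,0.0032],0],[[-0.0035,0,0.004],0],[[-0.005,0,0.0048],0],[[-0.0065,0,0.0055],0],[[-0.0075,0,0.006],0],[[-0.0075,0,0.006],0]]'

```text
clock: 51.73
eef_pos: [540.4, -237.9, 59.4]
eef_rot: [3.141, -0.004, -0.409]
wrist_force: [1.5, 0.7, 5.6]
finger_gap: 13.9
```

```bash
python3 - <<'E'
from h import *
st(); print(wb()); c=snap('wrist','w37.png'); zoom('w37.png',235,0,325,320,2.5,'z37.png')
E
```

```text
51.73 [ 540.4 -237.9   59.4] [ 3.1415 -0.0041 -0.4089] F [1.5 0.7 5.6] gap 13.9 j [-0.48  0.54  1.54  0.    1.05  1.5 ]
[-35.6  -2.8  59.4]
```

View pics/z37.png

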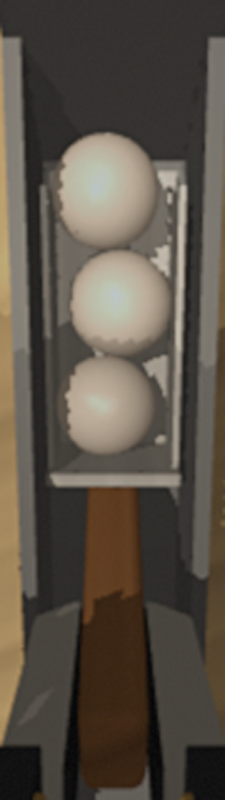

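Request:
send_rows --commands '[[[0,0,0],0],[[0,0,0],0],[[0,0,0],0],[[0,0,0],0],[[0,0,-0.002],0],[[0,0,-0.006],0],[[0,0,-0.011],0],[[0,0,-0.016],0]]' --force 50

```text
clock: 52.45
eef_pos: [539.1, -237.3, 74.3]
eef_rot: [-3.142, 0.001, -0.409]
wrist_force: [-0.2, -0.2, -2.5]
finger_gap: 14.0
```

```bash
python3 - <<'E'
from h import *
st(); print(wb()); c=snap('wrist','w38.png'); zoom('w38.png',235,0,325,320,2.5,'z38.png')
E
```

```text
52.45 [ 539.1 -237.3   74.3] [-3.1416e+00  5.0000e-04 -4.0890e-01] F [-0.2 -0.2 -2.5] gap 14.0 j [-0.48  0.52  1.53 -0.    1.09  1.5 ]
[-37.   -2.8  74.3]
```

View pics/z38.png

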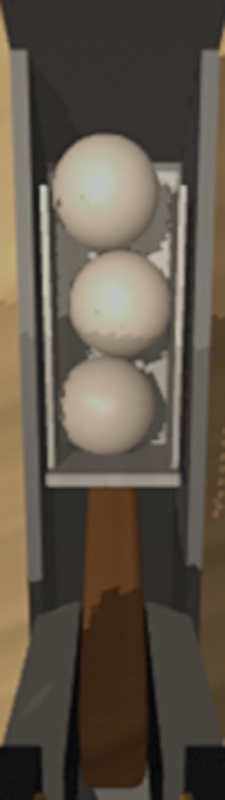

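Request:
send_rows --commands '[[[0,0,-0.008],0],[[0,0,-0.02],0],[[0,0,-0.036],0],[[0,0,-0.054],0],[[0,0,-0.072],0],[[0,0,-0.09],0],[[0,0,-0.106],0],[[0,0,-0.12],0]]'

```text
clock: 53.17
eef_pos: [539.3, -237.5, 196.4]
eef_rot: [3.141, -0.002, -0.409]
wrist_force: [-0.4, 0.9, -2.9]
finger_gap: 13.6
```

Request:
send_rows --commands '[[[0,0,-0.012],0],[[0,0,-0.022],0],[[0,0,-0.029],0],[[0,0,-0.033],0],[[0,0,-0.035],0],[[0,0,-0.035],0],[[0,0,-0.035],0],[[0,0,-0.035],0]]'

```text
clock: 53.83
eef_pos: [539.1, -237.3, 228.4]
eef_rot: [-3.142, 0.001, -0.409]
wrist_force: [0.9, -0.9, -3.0]
finger_gap: 14.0
```

```bash
python3 - <<'E'
from h import *
st(); print(tool([530,-25,228],-0.005)); snap('wrist','w39.png')
E
```

```text
53.83 [ 539.1 -237.3  228.4] [-3.1415e+00  1.1000e-03 -4.0890e-01] F [ 0.9 -0.9 -3. ] gap 14.0 j [-0.48  0.37  1.37 -0.    1.4   1.5 ]
(array([-0.0928, -0.1912,  0.0005]), np.float64(-0.4039))
```

View pics/w39.png

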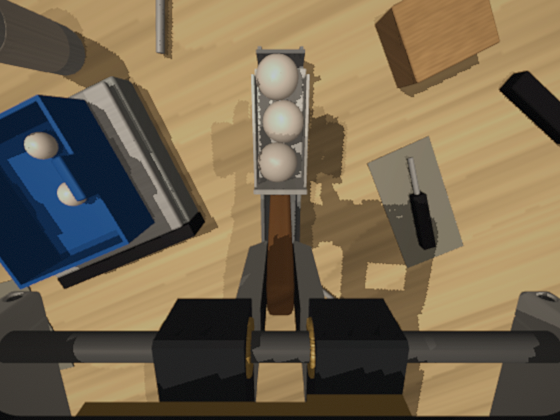

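Request:
send_rows --commands '[[[-0.001,-0.002,0],-0.004],[[-0.003,-0.006,0],-0.012],[[-0.0056,-0.0115,0],-0.024],[[-0.0093,-0.019,0],-0.04],[[-0.014,-0.0287,0],-0.06],[[-0.019,-0.039,0],-0.083],[[-0.0242,-0.05,0],-0.105],[[-0.03,-0.061,0],-0.129]]'

```text
clock: 54.55
eef_pos: [535.9, -168.0, 229.1]
eef_rot: [-3.142, -0.0, -0.277]
wrist_force: [0.2, 0.6, -1.8]
finger_gap: 13.8
```

```bash
python3 - <<'E'
from h import *
st(); print(tool([530,-25,228],-0.005))
E
```

```text
54.55 [ 535.9 -168.   229.1] [-3.1415e+00 -1.0000e-04 -2.7720e-01] F [ 0.2  0.6 -1.8] gap 13.8 j [-0.37  0.31  1.45  0.    1.38  1.48]
(array([-0.0448, -0.136 ,  0.0011]), np.float64(-0.2722))
```

Request:
send_rows --commands '[[[-0.004,-0.012,0],-0.025],[[-0.008,-0.024,0],-0.05],[[-0.012,-0.036,0],-0.075],[[-0.016,-0.048,0],-0.1],[[-0.02,-0.06,0],-0.125],[[-0.024,-0.072,0],-0.15],[[-0.028,-0.083,0],-0.17],[[-0.031,-0.093,0],-0.19]]'

```text
clock: 55.22
eef_pos: [531.8, -70.3, 229.1]
eef_rot: [-3.142, 0.0, -0.088]
wrist_force: [0.3, -0.2, -2.3]
finger_gap: 13.8
```

```bash
python3 - <<'E'
from h import *
st(); print(tool([530,-25,228],-0.005))
E
```

```text
55.22 [531.8 -70.3 229.1] [-3.1416  0.     -0.0876] F [ 0.3 -0.2 -2.3] gap 13.8 j [-0.2   0.25  1.53  0.    1.36  1.46]
(array([-0.0057, -0.0449,  0.0011]), np.float64(-0.0826))
```

Request:
send_rows --commands '[[[-0.001,-0.01,0],-0.018],[[-0.002,-0.019,0],-0.035],[[-0.003,-0.027,0],-0.05],[[-0.004,-0.034,0],-0.063],[[-0.005,-0.039,0],-0.073],[[-0.0055,-0.043,0],-0.08],[[-0.0055,-0.0445,0],-0.083],[[-0.0055,-0.0445,0],-0.083]]'

```text
clock: 55.88
eef_pos: [530.4, -26.6, 229.1]
eef_rot: [3.142, -0.0, -0.007]
wrist_force: [-0.2, -1.2, -2.2]
finger_gap: 14.2
```

Request:
send_rows --commands '[[[0,0,0.002],0],[[0,0,0.007],0],[[0,0,0.013],0],[[0,0,0.019],0],[[0,0,0.024],0],[[0,0,0.027],0],[[0,0,0.029],0],[[0,0,0.029],0]]'

```text
clock: 56.55
eef_pos: [530.3, -26.8, 199.6]
eef_rot: [-3.142, 0.001, -0.007]
wrist_force: [0.2, 0.6, -1.8]
finger_gap: 13.6
```

```bash
python3 - <<'E'
from h import *
st(); snap('wrist','w40.png'); snap('top','t40.png'); zoom('t40.png',180,120,360,290,3.5,'z40.png')
E
```

```text
56.55 [530.3 -26.8 199.6] [-3.1415e+00  6.0000e-04 -6.9000e-03] F [ 0.2  0.6 -1.8] gap 13.6 j [-0.12  0.26  1.58  0.    1.3   1.46]
```

View pics/w40.png

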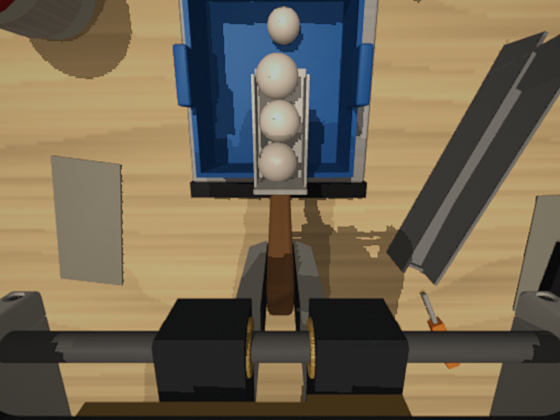

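View pics/z40.png

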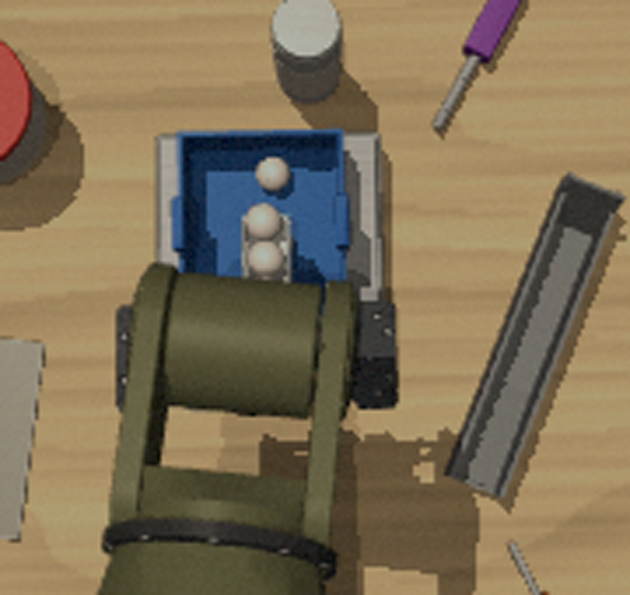

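Request:
send_rows --commands '[[[0.005,0.001,0],0],[[0.02,0.001,0],0],[[0.039,0.001,0],0],[[0.008,0.001,0],0],[[-0.032,0.001,0],0],[[-0.072,0.001,0],0],[[-0.1,0.001,0],0],[[-0.1,0.001,0],0]]'

```text
clock: 57.32
eef_pos: [427.4, -27.0, 200.5]
eef_rot: [3.141, -0.0, -0.007]
wrist_force: [-0.4, 0.9, -1.3]
finger_gap: 13.6
```

```bash
python3 - <<'E'
from h import *
st(); snap('wrist','w41.png'); snap('top','t41.png'); zoom('t41.png',180,120,360,290,3.5,'z41.png')
print(tool([412,222,200],0.08))
E
```

```text
57.32 [427.4 -27.  200.5] [ 3.1414e+00 -2.0000e-04 -7.0000e-03] F [-0.4  0.9 -1.3] gap 13.6 j [-0.15  0.03  1.85 -0.    1.26  1.43]
(array([-0.0206, -0.2491,  0.0009]), np.float64(-0.0872))
```

View pics/z41.png

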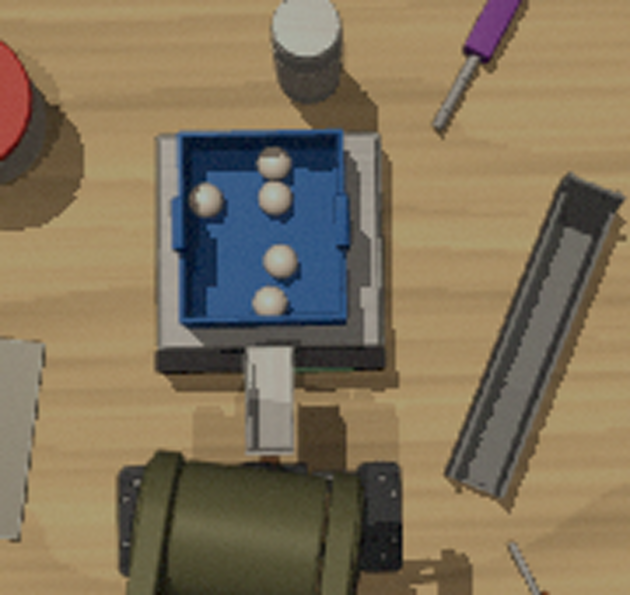

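View pics/w41.png

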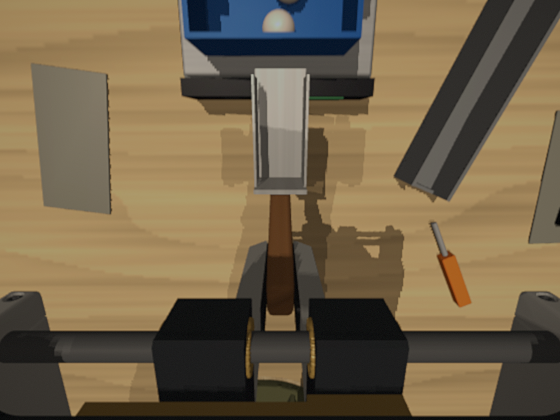

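```bash
python3 - <<'E'
from h import *
print(tool([424,226,200],-0.05))
E
```

```text
(array([-0.0086, -0.2532,  0.001 ]), np.float64(0.0428))
```

Request:
send_rows --commands '[[[-0.001,-0.03,0],0.006],[[-0.002,-0.066,0],0.012],[[-0.0035,-0.104,0],0.018],[[-0.005,-0.142,0],0.024],[[-0.006,-0.18,0],0.03],[[-0.007,-0.212,0],0.036],[[-0.008,-0.236,0],0.043],[[-0.0086,-0.248,0],0.043]]'

```text
clock: 58.08
eef_pos: [424.1, 223.9, 199.9]
eef_rot: [-3.141, -0.0, -0.048]
wrist_force: [0.1, -0.8, -1.4]
finger_gap: 13.8
```

Request:
send_rows --commands '[[[0,-0.003,0],0],[[0,-0.003,0.01],0],[[0,-0.003,0.03],0],[[0,-0.003,0.055],0],[[0,-0.003,0.08],0],[[0,-0.003,0.1],0],[[0,-0.003,0.115],0],[[0,-0.003,0.12],0]]'

```text
clock: 58.75
eef_pos: [423.0, 222.1, 77.4]
eef_rot: [3.14, 0.003, -0.051]
wrist_force: [-0.9, -0.4, -1.1]
finger_gap: 13.5
```

```bash
python3 - <<'E'
from h import *
st(); snap('wrist','w42.png')
E
```

```text
58.75 [423.  222.1  77.4] [ 3.1398  0.0032 -0.0514] F [-0.9 -0.4 -1.1] gap 13.5 j [ 0.41  0.3   1.85 -0.    1.    2.03]
```

View pics/w42.png

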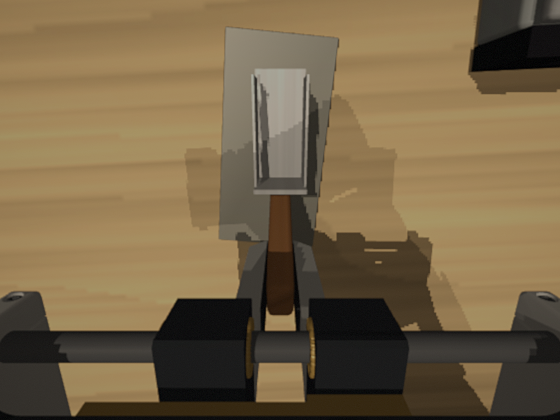

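Scoop (pan px 255–308 × 70–190) is centred over its mat. Lower to near contact and release.

Request:
send_rows --commands '[[[0,0,0.004],0],[[0,0,0.009],0],[[0,0,0.014],0],[[0,0,0.018],0],[[0,0,0.021],0],[[0,0,0.021],0],[[0,0,0.021],0],[[0,0,0.021],0]]'

```text
clock: 59.47
eef_pos: [423.7, 224.0, 59.2]
eef_rot: [-3.141, -0.0, -0.05]
wrist_force: [-0.7, 0.5, -0.2]
finger_gap: 13.8
```

Request:
send_rows --commands '[[[0,0,0.001],0],[[0,0,0.002],0],[[0,0,0.002],0],[[0,0,0.002],0],[[0,0,0.002],0],[[0,0,0.002],0],[[0,0,0.002],0],[[0,0,0.002],0]]' --force 8

```text
clock: 60.13
eef_pos: [423.7, 224.0, 57.1]
eef_rot: [-3.142, -0.0, -0.05]
wrist_force: [0.3, 0.3, -1.8]
finger_gap: 13.8
```

Request:
send_rows --commands '[[[0,0,0],0],[[0,0,0],0],[[0,0,0],0],[[0,0,0],0],[[0,0,0],0],[[0,0,0],0],[[0,0,0],0],[[0,0,0],0]]' --hand 0

```text
clock: 60.8
eef_pos: [423.7, 224.0, 57.1]
eef_rot: [-3.142, -0.0, -0.05]
wrist_force: [-0.1, -0.7, -0.6]
finger_gap: 47.0
```

Request:
send_rows --commands '[[[0,0,-0.01],0],[[0,0,-0.03],0],[[0,0,-0.06],0],[[0,0,-0.09],0],[[0,0,-0.125],0],[[0,0,-0.16],0],[[0,0,-0.18],0],[[0,0,-0.185],0]]'

```text
clock: 61.47
eef_pos: [424.5, 224.3, 246.6]
eef_rot: [-3.139, -0.006, -0.05]
wrist_force: [0.4, -0.1, -0.6]
finger_gap: 47.1
```

Request:
send_rows --commands '[[[-0.03,0,0],0],[[-0.06,0,0],0],[[-0.08,0,0],0],[[-0.08,0,0],0],[[-0.08,0,0],0],[[-0.08,0,0],0],[[-0.08,0,0],0],[[-0.08,0,0],0]]'

```text
clock: 62.13
eef_pos: [344.2, 227.8, 241.7]
eef_rot: [3.141, 0.001, -0.051]
wrist_force: [1.3, -0.4, 0.1]
finger_gap: 47.0
```

```bash
python3 - <<'E'
from h import *
st(); snap('wrist','w43.png'); snap('top','t43.png'); snap('scene','s43.png')
E
```

```text
62.13 [344.2 227.8 241.7] [ 3.1412e+00  6.0000e-04 -5.0500e-02] F [ 1.3 -0.4  0.1] gap 47.0 j [ 0.5  -0.04  1.82 -0.    1.36  2.12]
```

View pics/w43.png

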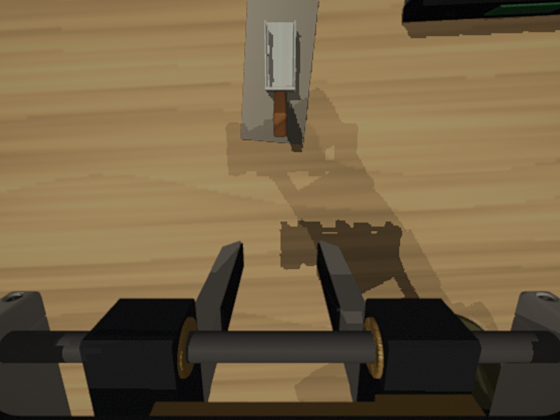

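View pics/t43.png

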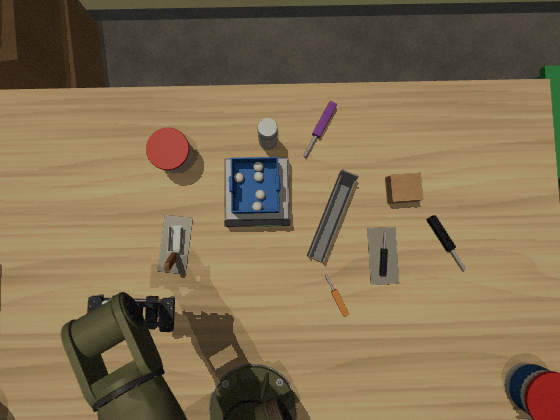

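View pics/s43.png

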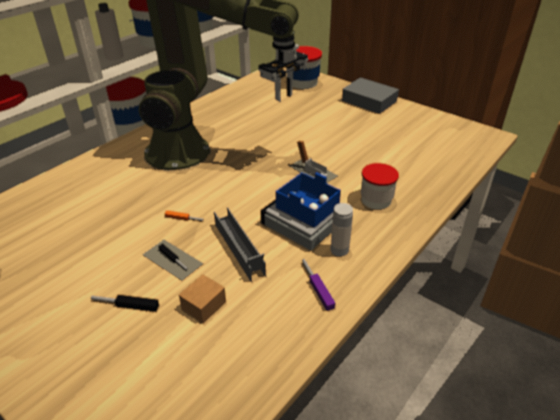

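```bash
python3 - <<'E'
from h import *
c=ld('t43.png'); zoom('t43.png',150,120,420,300,2.9,'z43.png')
E
```

```text
(no output)
```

View pics/z43.png

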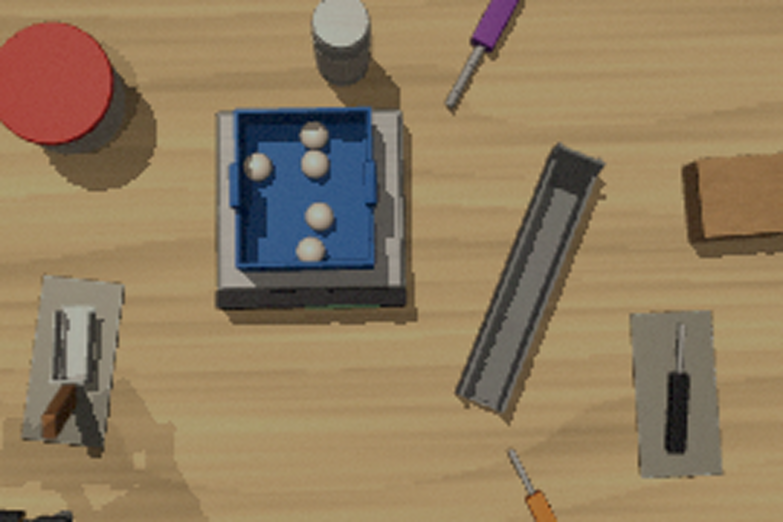

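The zoom shows five balls in the tub (px 258–320, 135–250), an empty bin, the tub centred on the platform, and the scoop and stylus each on its own mat.

```bash
python3 -c "
from cell import manip
print(manip.sign_off())"
```

```text
the job is handed in; nothing more can be done
None
```

The job is done and handed in at about 62 s of the 210 s allowed; the sign-off gave no verdict.

**What I did**
- I set the empty tub on the scale's platform, let go of it, and pressed the zero button with the stylus. The wrist force went from about 2.5 N in the spring's travel to about 11 N, which fits the button being fully in.
- The stylus went back on its mat.
- I carried all five balls over with the scoop in two trips, two and then three. I tipped them in each time with a quick backward move of the scoop over the tub, then stood the scoop back on its mat.

**Last checks**
- **Balls:** the final pictures show five in the tub and none in the bin.
- **Tub:** between the two trips it measured about 5 mm from the platform's centre. In the final picture it looks unmoved; I did not measure it again.
- **Stylus and scoop:** both rest on their own mats.
- **Bystanders:** the bucket, spray can and carton look unmoved.
- **Robot:** the gripper is clear of everything.

**Where readings disagreed:** the top and wrist cameras differed by up to about 9 mm on the tub and about 5 mm on the scale. I used the close wrist views for every grasp and for the button.

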